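Fold down the window shelf, feel for its latch slot, bolt it, load it

ROBOT

A 6-joint arm with a two-finger parallel gripper is mounted at the origin on the work surface. World frame = base frame: x ahead of the robot, y to its left, z up, the work surface at z = 0. Lengths are in mm, angles in rad, forces in N, time in s.
With the tool pointing down it reaches from about 425 to 1125 mm from the base axis. Payload 14.9 kg.
Tool frame: the origin (TCP) lies between the finger pads; the fingertips stand 17 mm ahead of it and the grasp point (between the pads) lies 2 mm behind it; z points along the fingers, y is the direction in which the jaws open and shut (so a half turn about z gives the same grasp; the last joint's range is limited). The gripper opens to 91 mm and grips with 3 to 60 N. Pads are 32 mm wide; open, the fingers measure 118 mm over their backs; the gripper's body (76 mm by 178 mm) begins 60 mm behind the grasp point.
Start: joints at [-1.167, 0.379, 1.734, -0, 1.028, -0.033], TCP at [296.127, -634.292, 193.532] pointing down, gripper open.
Joint ranges: [-2.77, 2.77], [-0.74, 2.19], [0, 2.66], [-1.06, 4.2], [0.31, 2.87], [-3.08, 3.08]. Speed limits (rad/s): [1.89, 1.89, 2.39, 3.14, 3.14, 3.14].

INTERFACE

Orientations are given as a unit quaternion [x, y, z, w].
In Python, from bench import readout, cams, arm gives the robot as it stands.
- The arm moves only by the tool step_arm, never from a script. Its arguments are lists of equal length, an entry for each row: "grip": the closure, from 0 (fully open) to 1 (shut); "delta_pos": the shift along the world's x, y, z in mm, a list of three; "turn": the turn about the world's z in degrees. In form: {"grip": [grip, ...], "delta_pos": [[x, y, z], ...], "turn": [turn, ...]}. A call has 1 to 10 rows; each row shifts and turns the pose as measured when the row begins; what a row does not reach is not made up. A row lasts 1/12 s, in which the tool goes at most 41.7 mm and 7.16 degrees, less where a joint would pass 70% of its speed; a pose out of reach is approached as far as the arm can. A call with a gripper value outside its range is refused whole. The fingers move at their own pace and stop on an object; the grip force is fixed at half the most. Time passes only in rows, so rows that do not move let the fingers close. It gives the time, the measured TCP pose, the force and the opening at its end, in the units of the state.
- readout.get_obs(): the state, without advancing time (a new reading comes with each control period).
- cams.get_image(name): name is "scene" or "top" or "wrist"; returns the picture (384x512x3 uint8, red, green, blue); there is no depth.
- cams.camera_params(name): a dict with "mtx" (3x3 intrinsics, pixels), "position" and "orientation" of the camera in the world; the wrist camera has in their place "mount" (4x4, takes a point from camera to tool coordinates, whose origin is the TCP and whose axes are the flange's). Camera axes: x right, y down, z forward; pixel columns grow to the right and rows downward; lengths in mm; the calibration is good to about 2 mm. The wrist camera is an equidistant fisheye: a pixel r from the principal point sees the ray r / f radians off the axis. A picture is of the moment at which its call begins: read the wrist's pose just before it. camera_params takes no time and is no camera call.
- arm.close_job(): hands the job in, once; it reports no verdict.
Trained networks look in the newest picture that a camera, given by its name, has taken for a name from the list of things; names that differ only in an ending like _2 or _b are one class to them, and where a whole thing is asked for, a point or a joint stands for the part that bears it (a point fixed in the world has none). Each returns a list of dicts, best first, with "confidence" (0 to 1); they miss things now and then, are a little off and sometimes report something else, mostly with a low value. They report only what shows in the picture. A call takes as long as a camera call. They do not tell look-alikes from the thing itself.
- cams.recognise(camera, name): "centre" ([x, y, z] in mm, in the coordinates of the camera as it stood for that picture, good to about 4 mm: the middle of the surface that is visible of it).
The state is a dict: "time": time; "joints": joint angles; "qd": joint speeds; "joint_efforts": joint torques, N m; "tool_pos": TCP position; "eef_rot": TCP orientation; "ft_force": force on the tool from outside, world axes, zero at the start; "torque": the same for the moment, N m; "gripper_width": opening from 0.0 (shut) to 1.0 (fully open).
Only numpy, scipy, OpenCV 4.12 (cv2) and the standard library are available. Lean on these libraries where they do the work, as an engineer would, in place of code of your own. Each camera call takes 0.05 s, during which the arm holds its last target.

TASK

Fold the small hinged shelf all the way down until it is level, then take the steel bolt from its wooden rest and lock the shelf: the latch slot is hidden in the keeper under the shelf's front edge, so sweep the bolt's tip along there to find it by feel, push the bolt fully home through the stirrup and leave it in. Then set the cork-topped jar upright on the bolted shelf and let go, handling it gently, and leave everything else on the sill where it is.

Things in the scene. Friction and masses are not known exactly. Their poses are not given: they have to be found in the camera images.
- shelf_frame: Wooden frame of the folding shelf, fixed to the sill, 290 mm wide (y), 106 mm high. Origin on the sill, at mid-width, straight below the front face of the hidden keeper; x points into the frame, away from the robot, z up. Hinge axis along y at x = +90, z = 115 mm. Panel down: front edge at x = -35, underside z = 108, top z = 122 mm. Cheek fronts at x = -10, y beyond +-115 mm.
- keeper_mid (a point): Middle of the keeper's front face (frame x 0, y 0, z 72 mm; axes as the frame's): flat dark steel, hidden under the panel, z 20 to 100, y -58 to +58 mm between fixed steel plates. Sprung: gives up to 8 mm to +x, 0.7 N per mm. It has one blind slot, 16 mm wide (y), 18 high, at z = 72 mm, 40 deep, at an unknown y within -42 to +42 mm. Pressed by the bolt, it springs forward when the tip meets the slot.
- stirrup (a point): Centre of the opening of the wooden stirrup hung under the panel, 8 mm thick; turns with the panel. Panel down: it stands just before the keeper (frame x -18 to -10 mm), its opening y = -65 to +65, z = 61 to 108 mm; the bolt passes through it into the slot and so locks the panel. Bolt fully home: tip at the slot's bottom, frame x about 38 mm.
- shelf_panel (a joint): Hinge of the wooden panel (270 mm wide, 125 mm from hinge to front edge, 14 mm thick, axis in its mid-plane): rad above level; 0 = down on its stop, level; starts 0.95 to 1.3, leaning towards the robot. Stiff hinge (about 0.45 N m): the panel stays where it is left. Press its upper side, the one away from the robot, to fold it down.
- panel_middle (a point): Middle of the shelf panel's upper face, half-way between hinge and front edge; z is the normal of that face.
- bolt_handle (a point): Steel bolt, 0.25 kg, lying level in its rest: a block handle 44 mm long (x), 20 wide (y, grip here), 26 high, then a round rod 10 mm thick and 110 mm long from the handle's front along +x. Point at the handle's centre, on the rod's axis, 37 mm above the sill at the start. It balances near the handle's front.
- bolt_tip (a point): Flat tip of the bolt's rod, 132 mm along +x from the handle's centre.
- bolt_rest: Fixed wooden rest of the bolt: base 150 x 44 mm, 6 mm thick, a 14 mm wide pedestal under the handle, and a fork (40 mm wide, 42 mm high) under the rod 90 mm ahead of the handle's centre. Origin on the sill below the handle's centre; x along the rod. The bolt lifts straight up.
- jar_center (a point): Clear glass jar with a cork on top, straight sides 54 mm in diameter up to 68 mm, 93 mm high in all, 0.2 kg, standing upright; point at its centre, 46.5 mm above its underside.
- tumbler_rim (a point): White ceramic tumbler, 68 mm across, 85 mm high, open and without a cork; point at the centre of its mouth. Bystander.
- dreidel: Glazed ceramic dreidel lying on its side, 34 mm square body, about 75 mm long; origin under the body's centre. Bystander.
- coaster: Flat stainless coaster, 92 mm across, 6 mm thick, lying on the sill; origin centre of its underside. Bystander.
- menorah: Low wooden menorah: bar 320 mm long (its y), 50 mm deep, with nine steel cups, 88 mm high at the middle; origin centre of its underside. Bystander.
- bowl: Terracotta bowl, 110 mm across, 45 mm high; origin centre of its underside. Bystander.
- brush: Paint brush lying on the sill; origin under its middle. Bystander.
Mind the look-alikes: they are no part of the job. Leave any orange look-alike of the part that bears jar_center alone.

How it is judged (in metres and radians):
On the way, in this order (a step that is already met when the one before it is completed fails the run):
1. the shelf panel is folded down level (value of joint shelf_panel below 0.06 rad), for 0.2 s.
2. with the panel down, the bolt is home in the latch slot (value of joint shelf_panel below 0.06 rad and x of bolt_tip in the frame of shelf_frame above 0.028 m and z of bolt_tip in the frame of shelf_frame between 0.058 and 0.09 m and y of bolt_tip in the frame of shelf_frame between -0.06 and 0.06 m), for 0.2 s.
3. the jar stands upright on the bolted shelf, released (all of step 2 and x of jar_center in the frame of shelf_frame between -0.03 and 0.09 m and y of jar_center in the frame of shelf_frame between -0.13 and 0.13 m and z of jar_center in the frame of shelf_frame between 0.16 and 0.176 m and angle between jar_center's own z axis and vertical below 0.1 rad and contact force between the fingers and jar below 0.05 N and contact force between the fingers and bolt below 0.05 N), for 0.2 s.
At the end, for the whole second after the job is handed in: The panel is level (within 0.06 rad of its stop); the bolt has gone through the stirrup into the keeper's slot, its tip at least 28 mm behind the keeper's front face (of 40 mm); the jar stands upright (within 0.1 rad) on the panel, its centre above it; bolt and jar are released and at rest (all of step 3 and linear speed of each of jar, bolt below 0.02 m/s); the robot touches nothing.
It fails at once if the jar is tipped over (angle between jar_center's own z axis and vertical above 0.6 rad).
It fails at once if the jar is squeezed or struck hard (over 100 N between it and the fingers) (contact force between the fingers and jar above 100 N).
It fails at once if a bystander is moved more than 30 mm (distance of any of tumbler_rim, dreidel, coaster, menorah, bowl, brush from where it was at the start of the episode above 0.03 m).
It also fails if it takes over 72 s, if anything falls off the work surface, if the arm or the gripper's body presses on something with over 40 N, if the wrist force passes 120 N, or if a joint passes its speed limit or range.

## Working session

There is one attempt and no reset: what is moved stays moved. The work goes in short steps, Python scripts to look and compute and a tool call to move; the robot and the scene stay as the last step left them, time stands still between calls to the robot, and variables do not carry over. Pictures are saved under pics/ and viewed, and the job is handed in when it is done.

Besides the shell and the picture viewer there is one more tool, called after ">>>" as name([rows], argument=value, ...), one row to a line, values as JSON. step_arm: Moves the arm, as the interface text tells. Its arguments: {"type":"object","properties":{"grip":{"type":"array"},"delta_pos":{"type":"array"},"turn":{"type":"array"}},"required":["grip","delta_pos","turn"]}

```bash
mkdir -p pics; ls; cat > h.py <<'E'
import numpy as np, cv2
from scipy.spatial.transform import Rotation as R
from bench import readout, cams, arm
def snap(cam,fn):
    im=cams.get_image(cam); cv2.imwrite('pics/'+fn,im[:,:,::-1]); return im
def pose(cam,obs=None):
    p=cams.camera_params(cam)
    if 'mount' in p:
        o=obs or readout.get_obs()
        T=np.eye(4);T[:3,:3]=R.from_quat(o['eef_rot']).as_matrix();T[:3,3]=o['tool_pos']
        M=T@np.array(p['mount']); return M[:3,:3],M[:3,3],np.array(p['mtx'])
    return R.from_quat(p['orientation']).as_matrix() if np.array(p['orientation']).shape==(4,) else np.array(p['orientation']),np.array(p['position']),np.array(p['mtx'])
def rec(cam,name,n=4):
    Rm,t,K=pose(cam)
    for d in cams.recognise(cam,name)[:n]:
        c=np.array(d['centre']); print(cam,name,round(d['confidence'],2),(Rm@c+t).round(1),(K@c/c[2])[:2].round(0))
def pix(cam,u,v,z):
    Rm,t,K=pose(cam); r=Rm@np.linalg.inv(K)@np.array([u,v,1.]); return t+r*(z-t[2])/r[2]
def proj(cam,P):
    Rm,t,K=pose(cam); c=Rm.T@(np.array(P)-t); return (K@c/c[2])[:2]
E
python3 - <<'E'
from h import *
print(readout.get_obs())
for c in ['scene','top','wrist']:
    snap(c,c+'0.png'); print(c,cams.camera_params(c))
for c in ['scene','top']:
    for n in ['shelf_frame','shelf_panel','stirrup','bolt_handle','bolt_rest','jar_center','tumbler_rim','dreidel','coaster','menorah','bowl','brush']: rec(c,n)
E
```

```text
pics
{'time': 0.0, 'joints': array([-1.16727697e+00,  3.79384683e-01,  1.73479457e+00,  2.79270825e-05,
        1.02851603e+00, -3.33222036e-02]), 'qd': array([ 5.66717978e-04,  1.55939653e-03, -4.17204753e-04,  7.57229802e-04,
       -1.06379344e-03, -1.38797674e-05]), 'joint_efforts': array([-5.23216022e-04, -7.63724399e+01, -4.34380174e+01,  6.50070794e-02,
        4.23675589e-02, -7.71945588e-05]), 'tool_pos': array([ 295.97369716, -633.87459135,  192.89814051]), 'eef_rot': array([ 9.76242279e-01,  2.16681120e-01, -8.97134191e-05, -5.44095598e-04]), 'ft_force': array([0.81343404, 0.59200406, 0.1875079 ]), 'torque': array([-0.01266623,  0.0420926 ,  0.00129972]), 'gripper_width': 1.0003214877601667}
scene {'mtx': array([[347.50428998,   0.        , 259.62634961],
       [  0.        , 347.50428998, 189.61374834],
       [  0.        ,   0.        ,   1.        ]]), 'position': array([1114.18616678,  -11.38447588, 1060.67602211]), 'orientation': array([ 0.71204216,  0.64954771, -0.17845281, -0.19808666])}
top {'mtx': array([[418.00057173,   0.        , 262.55372468],
       [  0.  
[... 1895 characters left out ...]
 519.1 -308.1   41.9] [345. 196.]
top bolt_handle 0.62 [679.2  49.7 106.3] [257. 155.]
top bolt_rest 0.57 [ 536.  -318.2    9.5] [346. 193.]
top jar_center 0.69 [530.5 171.6  78.9] [226. 193.]
top jar_center 0.63 [439.8 239.1  73.5] [209. 216.]
top jar_center 0.53 [345.9 218.4  75.3] [214. 240.]
top jar_center 0.47 [416.1 142.6  75.3] [233. 222.]
top tumbler_rim 0.71 [677.   52.6 106.6] [256. 155.]
top tumbler_rim 0.67 [594.8 345.5  47.8] [184. 179.]
top dreidel 0.55 [460.4 412.7  35.6] [167. 212.]
top coaster 0.95 [ 516.6 -111.6   10.4] [296. 198.]
top menorah 0.95 [ 660.6 -429.1   30.8] [372. 163.]
top bowl 0.44 [687.1  48.1 184.1] [257. 148.]
top brush 0.82 [456.7 569.5  16.3] [130. 214.]
```

```bash
python3 - <<'E'
import cv2
a=cv2.imread('pics/scene0.png');b=cv2.imread('pics/top0.png')
cv2.imwrite('pics/scene0c.png',cv2.resize(a[100:330,60:440],(800,484),interpolation=cv2.INTER_CUBIC))
cv2.imwrite('pics/top0c.png',cv2.resize(b[100:280,100:400],(800,480),interpolation=cv2.INTER_CUBIC))
E
```

```text
(no output)
```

View pics/scene0c.png

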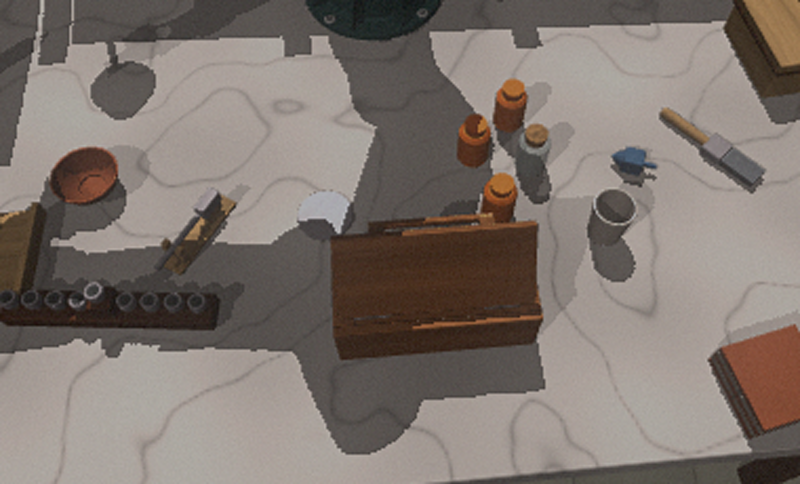

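View pics/top0c.png

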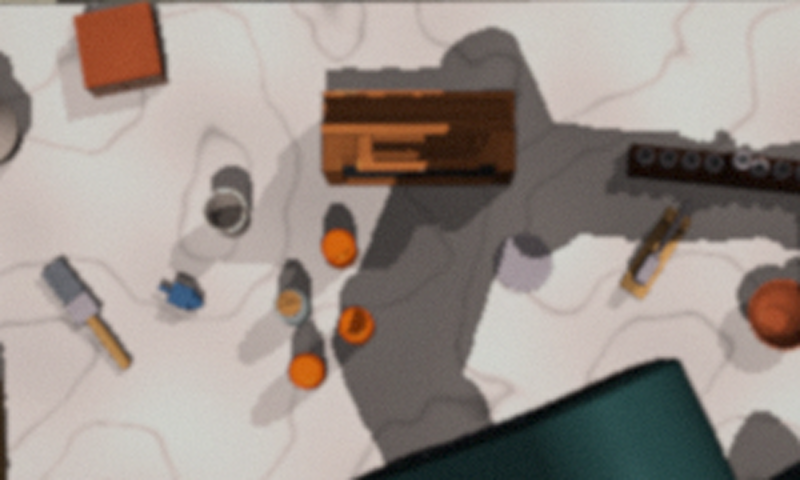

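View pics/wrist0.png

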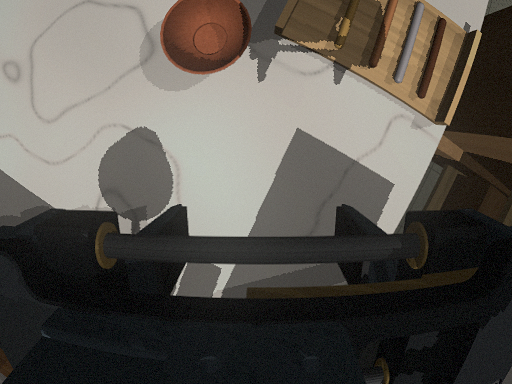

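```bash
python3 - <<'E'
import cv2
a=cv2.imread('pics/scene0.png');b=cv2.imread('pics/top0.png')
x=cv2.resize(a[190:280,205:330],(800,576),interpolation=cv2.INTER_CUBIC)
cv2.imwrite('pics/s1.png',x)
cv2.imwrite('pics/t1.png',cv2.resize(b[125:175,215:300],(800,470),interpolation=cv2.INTER_CUBIC))
cv2.imwrite('pics/t2.png',cv2.resize(b[165:225,325:385],(600,600),interpolation=cv2.INTER_CUBIC))
E
```

```text
(no output)
```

View pics/s1.png

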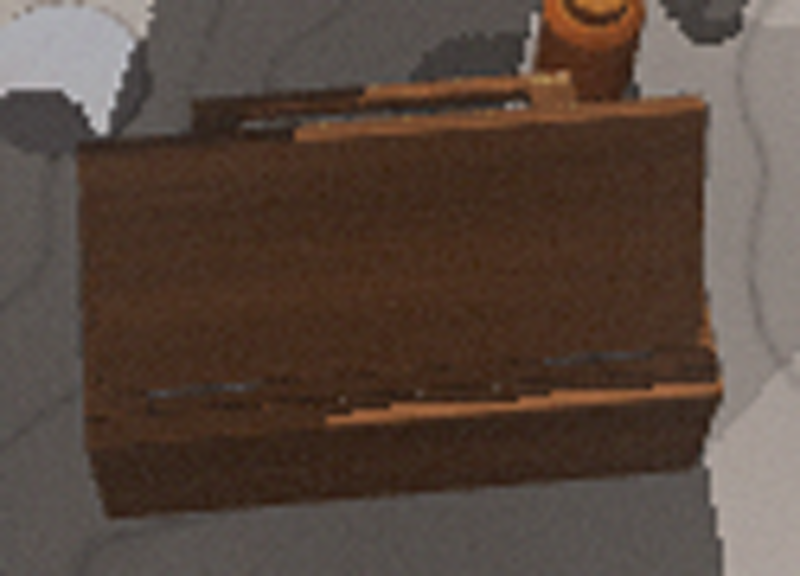

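View pics/t1.png

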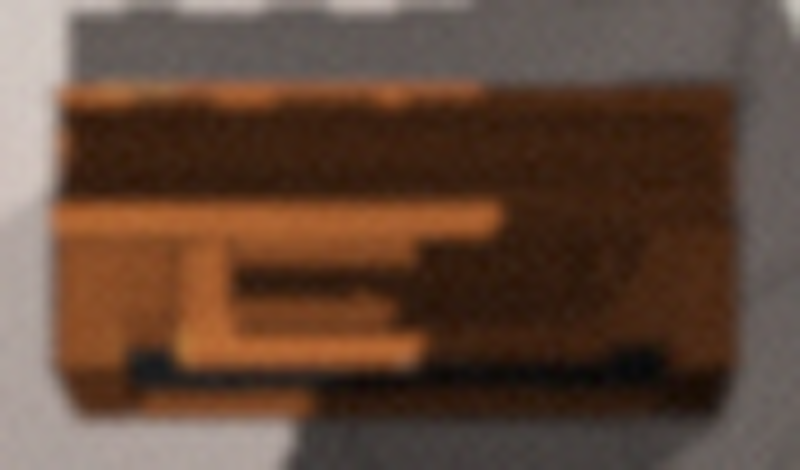

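View pics/t2.png

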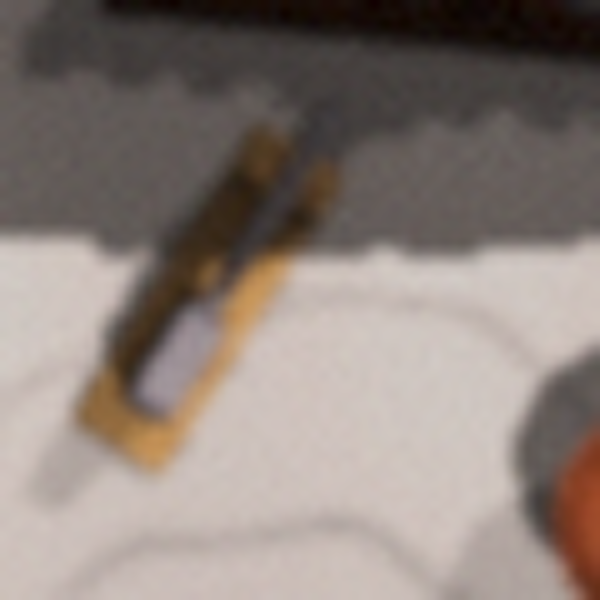

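```bash
cat > fit.py <<'E'
from h import *
from scipy.optimize import least_squares
S=lambda x,y:('scene',205+x/6.4-.5+.08,190+y/6.4-.5+.08)
T=lambda x,y:('top',215+x/9.41-.5+.05,125+y/9.41-.5+.05)
def pan(s,y,n,th): return np.array([90-s*np.cos(th)+n*np.sin(th),y,115+s*np.sin(th)+n*np.cos(th)])
F=lambda x,y,z:(lambda th,D:np.array([D if x=='D' else x,y,z]))
P=lambda s,y,n:(lambda th,D:pan(s,y,n,th))
obs=[(S(108,517),F('D',-145,0)),(S(690,468),F('D',145,0)),(S(86,447),F('D',-145,106)),(S(720,393),F('D',145,106)),
(S(80,154),P(125,-135,7)),(S(705,112),P(125,135,7)),
(T(52,200),P(125,135,7)),(T(55,238),P(125,135,-7)),(T(75,413),F(-10,145,0)),(T(723,413),F(-10,-145,0)),(T(55,370),F(-10,145,106)),(T(737,370),F(-10,-145,106)),(T(60,90),F('D',145,106)),(T(737,90),F('D',-145,106))]
def W(p,q):
    c,s=np.cos(p[2]),np.sin(p[2]); return np.array([p[0]+c*q[0]-s*q[1],p[1]+s*q[0]+c*q[1],q[2]])
def res(p):
    return np.concatenate([proj(o[0],W(p,f(p[3],p[4])))-np.array(o[1:]) for o,f in obs])
if __name__=='__main__':
    r=least_squares(res,[650,48,0,1.1,120],loss='soft_l1',x_scale=[10,10,.1,.1,10]); print(r.x.round(3)); print(r.fun.reshape(-1,2).round(1))
    p=r.x
    for n,q in dict(front=pan(125,0,7,p[3]),hinge=[90,0,115],keeper=[0,0,72]).items(): print(n,W(p,q).round(1))
    # bolt
    h=[pix('top',325+x/10-.45,165+y/10-.45,50) for x,y in [(150,405),(193,312)]]; 
    f=[pix('top',325+x/10-.45,165+y/10-.45,0) for x,y in [(80,415),(160,470),(260,122)]]
    print(h,f)
    for z in (93,68): print('jar',z,pix('top',100+290*.375,100+302*.375,z))
    print('jar cork scene',pix('scene',60+536*.475,100+131*.475,93))
    print('rim top orange',[pix('top',100+u*.375,100+v*.375,93).round(0) for u,v in [(340,247),(357,324),(308,370)]])
E
python3 fit.py
```

```text
[ 6.54419e+02  4.91190e+01 -8.00000e-03  9.93000e-01  1.10515e+02]
[[-0.5  0.1]
 [ 0.4  0.3]
 [-0.5 -0.6]
 [ 0.7 -0.2]
 [-1.   0.4]
 [ 0.5 -0.3]
 [-0.1  0.4]
 [-0.3 -0.1]
 [ 0.1  0.5]
 [ 0.1  0.6]
 [-0.3 -0.6]
 [ 0.5 -0.5]
 [-0.3 -0.2]
 [ 0.1 -0.1]]
front [682.   48.9 223.5]
hinge [744.4  48.4 115. ]
keeper [654.4  49.1  72. ]
[array([ 482.44817048, -283.2001534 ,   50.        ]), array([ 520.23888829, -302.05692296,   50.        ])] [array([ 484.8223155 , -263.46208634,    0.        ]), array([ 461.61787744, -295.82185417,    0.        ]), array([ 608.17715015, -343.4832078 ,    0.        ])]
jar 93 [448.628155   238.36019931  93.        ]
jar 68 [451.35907289 241.48518997  68.        ]
jar cork scene [445.82494943 242.02624621  93.        ]
rim top orange [array([530., 165.,  93.]), array([416., 140.,  93.]), array([349., 211.,  93.])]
```

>>> step_arm([
  [0, 0, 40],
  [10, 20, 34],
  [20, 35, 10],
  [20, 36, 0],
  [20, 36, 0],
  [20, 36, 0],
  [20, 36, 0],
  [20, 36, 0],
  [20, 36, 0],
  [20, 36, 0],
], grip=[1, 1, 1, 1, 1, 1, 1, 1, 1, 1], turn=[0, -5, -5, -5, -5, -5, 0, 0, 0, 0])

```text
time: 2.18
tool_pos: [464.6, -324.0, 281.6]
eef_rot: [1.0, -0.016, 0.003, 0.001]
ft_force: [1.5, -0.7, -0.5]
gripper_width: 0.3
```

>>> step_arm([
  [20, 36, 0],
  [20, 36, 0],
  [20, 36, 0],
  [20, 36, 0],
  [20, 36, 0],
  [20, 36, 0],
  [20, 36, 0],
  [20, 36, 0],
  [20, 36, 0],
  [20, 36, 0],
], grip=[1, 1, 1, 1, 1, 1, 1, 1, 1, 1], turn=[0, 0, 0, 0, 0, 0, 0, 0, 0, 0])

```text
time: 3.02
tool_pos: [663.4, 42.6, 284.3]
eef_rot: [1.0, -0.016, 0.005, 0.002]
ft_force: [1.0, -1.5, 0.6]
gripper_width: 0.006
```

>>> step_arm([
  [30, 4, 0],
  [25, 2, 0],
  [0, 0, -20],
  [0, 0, -20],
  [0, 0, -15],
  [0, 0, 0],
], grip=[1, 1, 1, 1, 1, 1], turn=[1, 0, 0, 0, 0, 0])

```text
time: 3.52
tool_pos: [724.4, 58.8, 227.7]
eef_rot: [1.0, -0.002, 0.007, 0.001]
ft_force: [-0.3, 0.2, -1.0]
gripper_width: 0.003
```

>>> step_arm([
  [-10, -5, -8],
  [-14, -5, -8],
  [-8, 0, -8],
  [-8, 0, -8],
  [-7, 0, -8],
  [-6, 0, -8],
  [-5, 0, -8],
  [-5, 0, -8],
  [-4, 0, -8],
  [-3, 0, -8],
], grip=[1, 1, 1, 1, 1, 1, 1, 1, 1, 1], turn=[0, 0, 0, 0, 0, 0, 0, 0, 0, 0])

```text
time: 4.35
tool_pos: [647.7, 48.7, 157.3]
eef_rot: [1.0, -0.003, 0.005, 0.001]
ft_force: [-4.0, 0.1, 4.7]
gripper_width: 0.005
```

>>> step_arm([
  [0, 0, -7],
  [0, 0, -7],
  [0, 0, -6],
  [0, 0, -4],
  [0, 0, -3],
  [0, 0, -2],
], grip=[1, 1, 1, 1, 1, 1], turn=[0, 0, 0, 0, 0, 0])

```text
time: 4.85
tool_pos: [648.0, 48.9, 126.9]
eef_rot: [1.0, -0.003, 0.005, 0.0]
ft_force: [-1.1, -1.2, 2.5]
gripper_width: 0.006
```

```bash
python3 - <<'E'
from h import *
a=snap('scene','scene1.png')[:,:,::-1]
cv2.imwrite('pics/scene1c.png',cv2.resize(a[100:280,150:390],(800,600),interpolation=cv2.INTER_CUBIC))
snap('wrist','wrist1.png')
print(readout.get_obs()['ft_force'])
E
```

```text
[0.49383988 0.08179767 0.24109562]
```

View pics/scene1c.png

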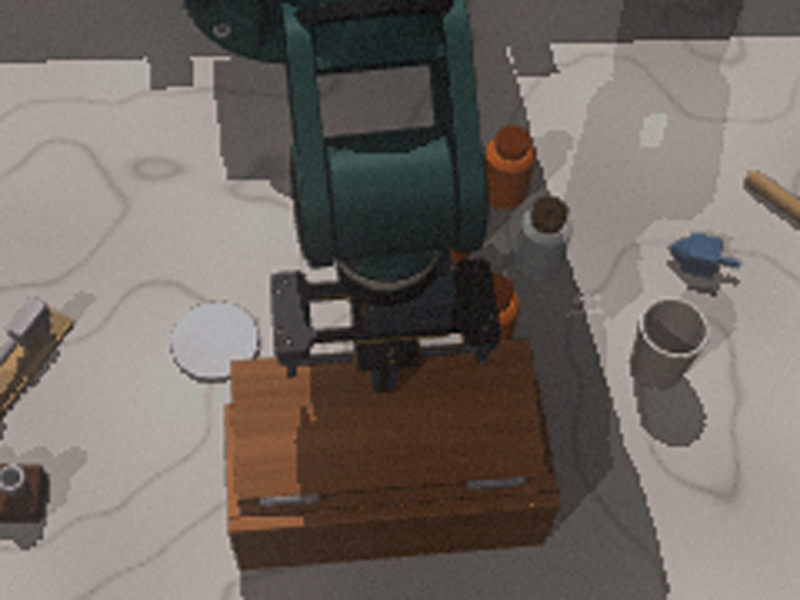

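View pics/wrist1.png

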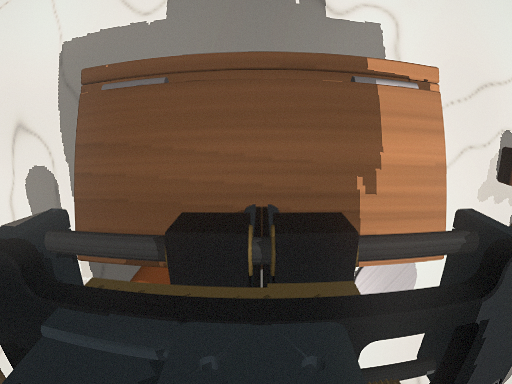

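```bash
python3 - <<'E'
from fit import *
p=[654.4,49.1,-.008]
for th in (0,.1,.2,.3,.5):
    for y in (-135,135):
        u=proj('scene',W(p,pan(125,y,7,th))); print(th,y,((u-[150,100])/.3).round(0))
print(((proj('scene',[648,49,110])-[150,100])/.3), ((proj('scene',[648,49,125])-[150,100])/.3))
o=readout.get_obs(); print(o['tool_pos'],o['joints'].round(3))
E
```

```text
0 -135 [231. 370.]
0 135 [524. 348.]
0.1 -135 [229. 365.]
0.1 135 [526. 343.]
0.2 -135 [228. 361.]
0.2 135 [528. 339.]
0.3 -135 [227. 358.]
0.3 135 [530. 336.]
0.5 -135 [225. 357.]
0.5 135 [536. 334.]
[380.7269586  392.53185967] [380.96886024 385.1359759 ]
[647.91903696  48.93362106 126.9589701 ] [ 0.04   0.38   1.875 -0.002  0.876  1.619]
```

>>> step_arm([
  [0, 0, -3],
  [0, 0, -3],
], grip=[1, 1], turn=[0, 0])

```text
time: 5.12
tool_pos: [648.6, 48.9, 121.4]
eef_rot: [1.0, -0.003, 0.006, 0.0]
ft_force: [-0.9, 0.1, 1.9]
gripper_width: 0.006
```

```bash
python3 - <<'E'
from h import *
a=snap('scene','scene2.png')[:,:,::-1]
cv2.imwrite('pics/scene2c.png',cv2.resize(a[170:280,210:330],(650,596),interpolation=cv2.INTER_CUBIC))
a=snap('top','top2.png')[:,:,::-1]
cv2.imwrite('pics/top2c.png',cv2.resize(a[110:200,210:310],(660,594),interpolation=cv2.INTER_CUBIC))
E
```

```text
(no output)
```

View pics/scene2c.png

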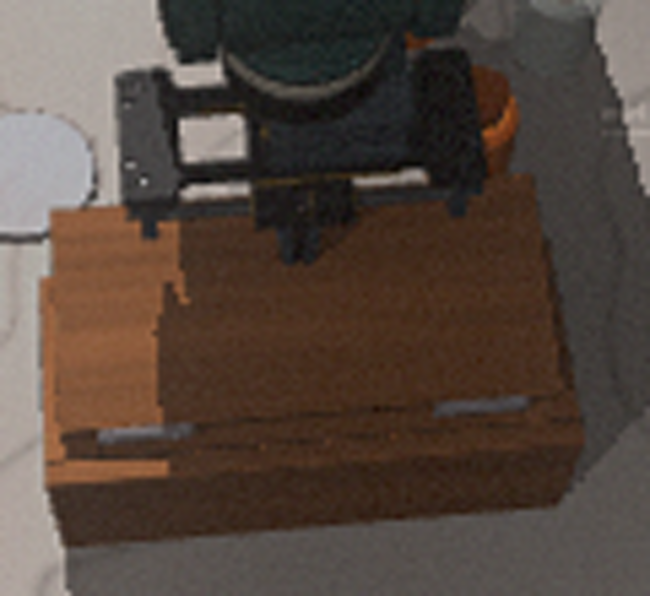

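View pics/top2c.png

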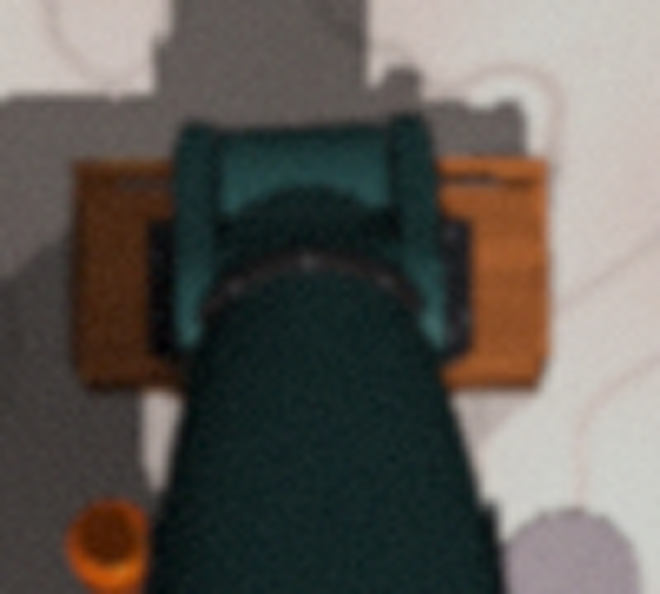

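```bash
cat >> h.py <<'E'
def wproj(P,tp,rot):
    p=cams.camera_params('wrist');T=np.eye(4);T[:3,:3]=R.from_quat(rot).as_matrix();T[:3,3]=tp
    M=T@np.array(p['mount']);K=np.array(p['mtx']); c=M[:3,:3].T@(np.array(P)-M[:3,3])
    r=np.hypot(c[0],c[1]);a=np.arctan2(r,c[2]); return np.array([K[0,2]+K[0,0]*a*c[0]/r,K[1,2]+K[0,0]*a*c[1]/r])
E
python3 - <<'E'
from fit import *
p=[654.4,49.1,-.008]
o=readout.get_obs();rot=o['eef_rot'];print(o['tool_pos'])
snap('wrist','wrist2.png')
for tp in ([648,48.9,127],o['tool_pos']):
  for th in (0,.1,.2):
    print(th,[wproj(W(p,pan(s,y,7,th)),tp,rot).round(0) for s in (125,100,0) for y in (-135,135)])
  print('frame back',[wproj(W(p,[110,y,106]),tp,rot).round(0) for y in (-145,145)])
  print('tip',wproj(np.array(tp)+[16,0,-17],tp,rot),wproj(np.array(tp)+[0,0,-17],tp,rot))
E
```

```text
[648.37091382  48.9338189  121.05495042]
0 [array([427., 249.]), array([ 95., 249.]), array([432., 220.]), array([ 90., 220.]), array([442.,  92.]), array([81., 91.])]
0.1 [array([435., 254.]), array([ 88., 253.]), array([439., 223.]), array([ 84., 222.]), array([442.,  91.]), array([81., 90.])]
0.2 [array([444., 257.]), array([ 79., 257.]), array([446., 224.]), array([ 77., 223.]), array([442.,  90.]), array([81., 89.])]
frame back [array([441.,  71.]), array([83., 70.])]
tip [261.87974726 192.34671158] [262.00419681 213.54660159]
0 [array([431., 253.]), array([ 92., 252.]), array([436., 223.]), array([ 87., 223.]), array([447.,  91.]), array([77., 91.])]
0.1 [array([439., 257.]), array([ 84., 257.]), array([443., 226.]), array([ 80., 225.]), array([447.,  91.]), array([77., 90.])]
0.2 [array([448., 261.]), array([ 75., 261.]), array([451., 227.]), array([ 72., 227.]), array([446.,  90.]), array([77., 89.])]
frame back [array([445.,  70.]), array([79., 69.])]
tip [261.87974726 192.34671158] [262.00419681 213.54660159]
```

View pics/wrist2.png

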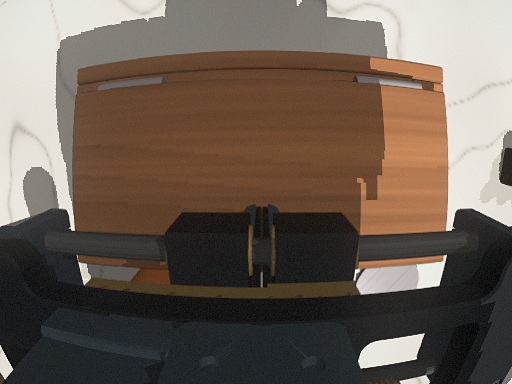

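>>> step_arm([
  [0, 0, -3],
  [0, 0, -3],
  [0, 0, -3],
], grip=[1, 1, 1], turn=[0, 0, 0])

```text
time: 5.52
tool_pos: [648.8, 49.0, 112.5]
eef_rot: [1.0, -0.003, 0.006, 0.0]
ft_force: [-0.7, 0.7, 2.3]
gripper_width: 0.009
```

```bash
python3 - <<'E'
from h import *
a=snap('scene','scene3.png')[:,:,::-1]
b=cv2.imread('pics/scene1.png');c=cv2.imread('pics/scene2.png')
f=lambda i:cv2.resize(i[195:225,210:330],(800,200),interpolation=cv2.INTER_CUBIC)
cv2.imwrite('pics/cmp3.png',np.vstack([f(b),f(c),f(a)]))
E
```

```text
(no output)
```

View pics/cmp3.png

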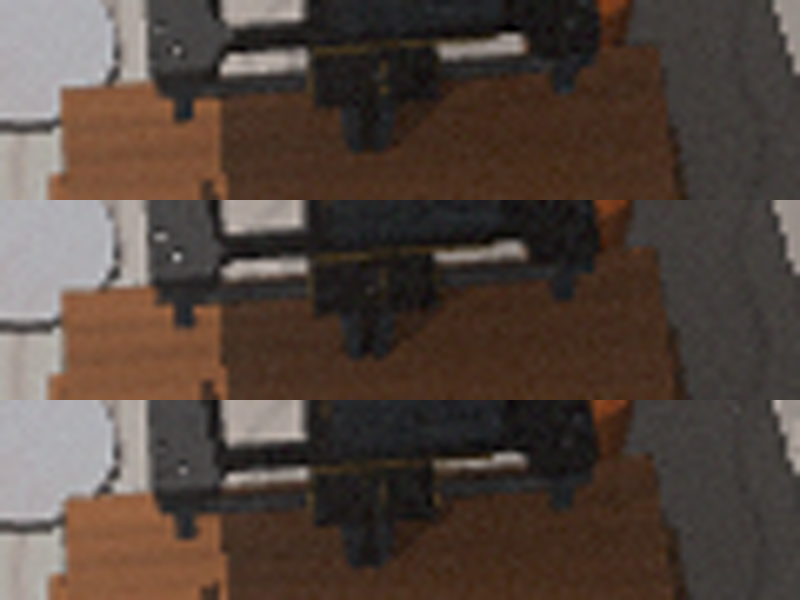

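>>> step_arm([
  [0, 0, -3],
  [0, 0, -3],
  [0, 0, -3],
  [0, 0, -3],
  [0, 0, -3],
], grip=[1, 1, 1, 1, 1], turn=[0, 0, 0, 0, 0])

```text
time: 5.98
tool_pos: [648.6, 49.0, 101.5]
eef_rot: [1.0, -0.003, 0.004, 0.001]
ft_force: [-30.7, -2.1, 64.6]
gripper_width: 0.004
```

>>> step_arm([
  [0, 0, 8],
], grip=[1], turn=[0])

```text
time: 6.07
tool_pos: [648.0, 48.9, 109.4]
eef_rot: [1.0, -0.003, 0.004, 0.001]
ft_force: [-0.1, -0.0, -0.5]
gripper_width: 0.003
```

```bash
python3 - <<'E'
from fit import *
a=snap('scene','scene4.png')[:,:,::-1]
f=lambda i:cv2.resize(i[170:280,210:330],(650,596),interpolation=cv2.INTER_CUBIC)
cv2.imwrite('pics/s4.png',f(a));snap('wrist','wrist4.png')
o=readout.get_obs();print(o['tool_pos'],o['ft_force'],o['torque'])
p=[654.4,49.1,-.008]
for th in (0,.1,.2):
    print(th,[((proj('scene',W(p,pan(125,y,7,th)))-[210,170])*5.417).round(0) for y in (-135,135)])
    print(th,[wproj(W(p,pan(s,y,7,th)),o['tool_pos'],o['eef_rot']).round(0) for s in (125,) for y in (-135,135)])
E
```

```text
[649.55328842  49.00037942 110.87932629] [-0.2475166   0.55729073 -0.46513056] [0.02763806 0.03555192 0.02275823]
0 [array([ 50., 221.]), array([527., 186.])]
0 [array([437., 259.]), array([ 86., 259.])]
0.1 [array([ 48., 213.]), array([530., 178.])]
0.1 [array([445., 264.]), array([ 78., 264.])]
0.2 [array([ 46., 207.]), array([533., 171.])]
0.2 [array([455., 268.]), array([ 68., 268.])]
```

View pics/s4.png

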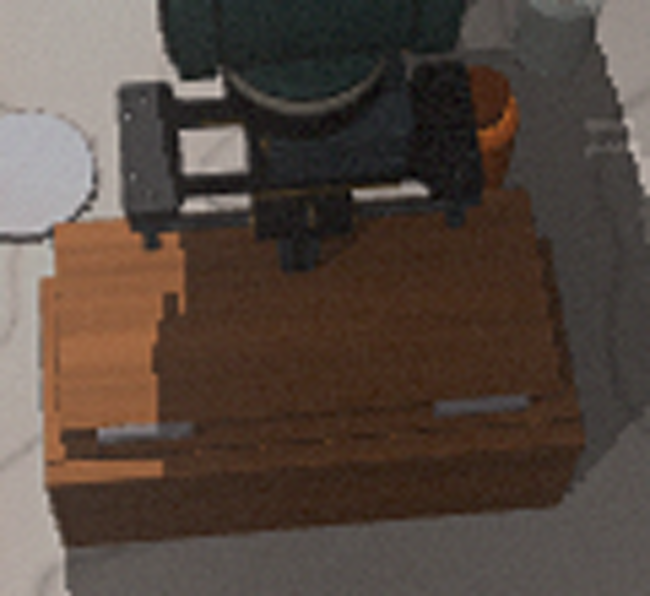

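View pics/wrist4.png

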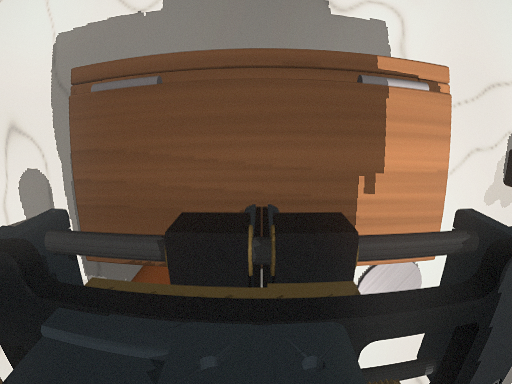

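```bash
python3 - <<'E'
from h import *
o=readout.get_obs()
tp=np.zeros(3);rot=[0,0,0,1]
for z in (17,0,-20,-40):
    print(z,[(x,y,wproj([x,y,z],tp,rot).round(0)) for x in (-16,16) for y in (0.01,45.5,59)])
a=cv2.imread('pics/wrist0.png')[180:290,80:440]
cv2.imwrite('pics/w0z.png',cv2.resize(a,(800,244),interpolation=cv2.INTER_CUBIC))
b=cv2.imread('pics/wrist4.png')[180:300,150:370]
b=cv2.convertScaleAbs(b,alpha=2.5,beta=20)
cv2.imwrite('pics/w4z.png',cv2.resize(b,(800,436),interpolation=cv2.INTER_CUBIC))
E
```

```text
17 [(-16, 0.01, array([262., 234.])), (-16, 45.5, array([322., 233.])), (-16, 59, array([339., 233.])), (16, 0.01, array([262., 192.])), (16, 45.5, array([324., 192.])), (16, 59, array([342., 192.]))]
0 [(-16, 0.01, array([262., 242.])), (-16, 45.5, array([326., 242.])), (-16, 59, array([344., 241.])), (16, 0.01, array([262., 198.])), (16, 45.5, array([329., 198.])), (16, 59, array([348., 198.]))]
-20 [(-16, 0.01, array([262., 255.])), (-16, 45.5, array([332., 254.])), (-16, 59, array([352., 253.])), (16, 0.01, array([262., 206.])), (16, 45.5, array([336., 206.])), (16, 59, array([357., 206.]))]
-40 [(-16, 0.01, array([262., 270.])), (-16, 45.5, array([340., 268.])), (-16, 59, array([361., 267.])), (16, 0.01, array([262., 217.])), (16, 45.5, array([345., 216.])), (16, 59, array([367., 216.]))]
```

View pics/w0z.png

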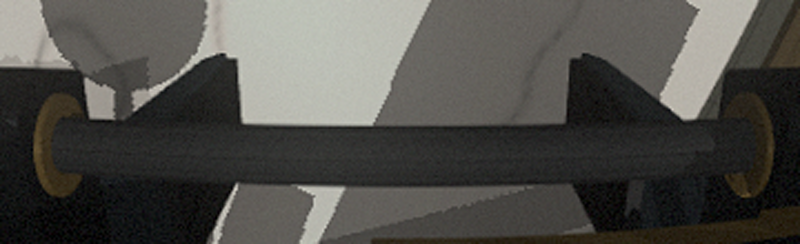

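View pics/w4z.png

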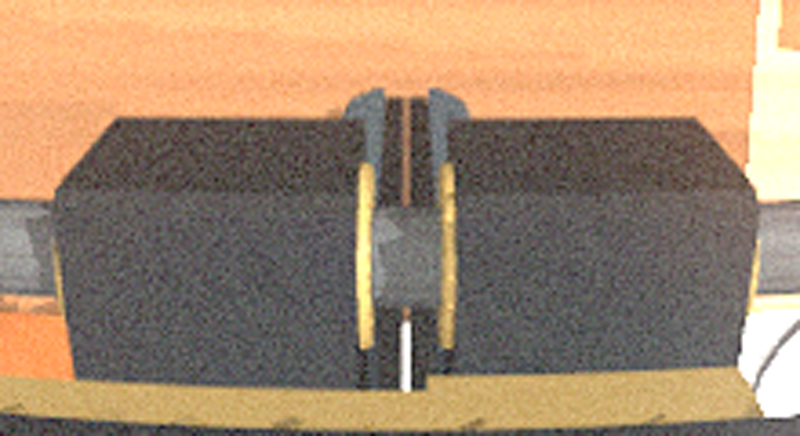

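>>> step_arm([
  [0, 0, 40],
  [0, 0, 40],
  [-12, -30, 10],
  [-16, -36, 0],
  [-16, -36, 0],
  [-16, -36, 0],
  [-16, -36, 0],
  [-16, -36, 0],
  [-16, -36, 0],
  [-16, -36, 0],
], grip=[0.5, 0.5, 0.5, 0.5, 0.5, 0.5, 0.5, 0.5, 0.5, 0.5], turn=[0, 0, -7, -7, -7, -7, 0, 0, 0, 0])

```text
time: 7.0
tool_pos: [520.6, -237.6, 199.9]
eef_rot: [0.968, -0.252, 0.006, 0.001]
ft_force: [1.5, -0.2, 0.0]
gripper_width: 0.5
```

>>> step_arm([
  [-14, -36, 0],
  [-14, -24, 0],
  [0, 0, 0],
], grip=[0.5, 0.5, 0.5], turn=[0, 0, 0])

```text
time: 7.25
tool_pos: [487.9, -305.2, 198.3]
eef_rot: [0.967, -0.254, 0.006, 0.001]
ft_force: [0.6, 0.1, 0.5]
gripper_width: 0.502
```

```bash
python3 - <<'E'
from fit import *
o=readout.get_obs();print(o['tool_pos'],R.from_quat(o['eef_rot']).as_matrix()[:,0])
snap('wrist','wrist5.png')
print([d for d in cams.recognise('wrist','bolt_handle')[:2]],[d for d in cams.recognise('wrist','bolt_tip')[:2]])
Rm,t,K=pose('wrist',o)
for n in ('bolt_handle','bolt_tip','bolt_rest'):
  for d in cams.recognise('wrist',n)[:2]: print(n,d['confidence'],Rm@np.array(d['centre'])+t, wproj(Rm@np.array(d['centre'])+t,o['tool_pos'],o['eef_rot']))
snap('scene','scene5.png');snap('top','top5.png')
p=[654.4,49.1,-.008]
E
```

```text
[ 487.90565396 -305.23786001  198.33829787] [ 0.87055115 -0.49193772  0.01174633]
[{'centre': [-14.0, -52.0, 342.8], 'confidence': 0.62}] [{'centre': [-8.2, -51.3, 346.3], 'confidence': 0.55}]
bolt_handle 0.62 [ 527.77731223 -310.76207058   45.08064895] [249.1714966  148.03274521]
bolt_tip 0.55 [ 523.65287361 -315.09233966   41.82215608] [254.22766646 149.05048287]
bolt_rest 0.71 [ 535.99904223 -323.06699753    7.37107552] [255.52449832 135.62119284]
```

View pics/wrist5.png

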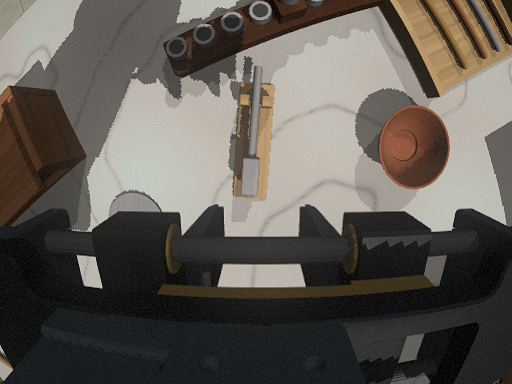

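View pics/scene5.png

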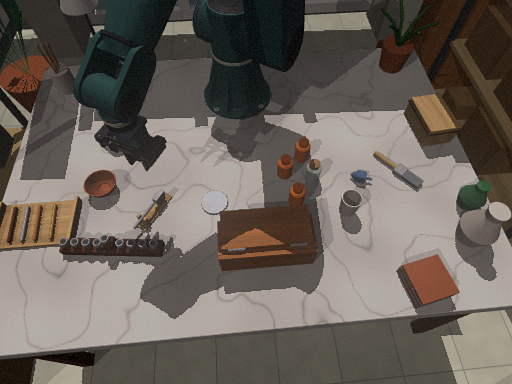

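```bash
cat >> h.py <<'E'
def wpix(u,v,z,tp,rot):
    p=cams.camera_params('wrist');T=np.eye(4);T[:3,:3]=R.from_quat(rot).as_matrix();T[:3,3]=tp
    M=T@np.array(p['mount']);K=np.array(p['mtx']); d=np.array([u-K[0,2],v-K[1,2]])/K[0,0]; a=np.hypot(*d)
    r=M[:3,:3]@np.array([*(np.sin(a)*d/a),np.cos(a)]); return M[:3,3]+r*(z-M[2,3])/r[2]
E
python3 - <<'E'
import cv2
b=cv2.imread('pics/wrist5.png')[60:205,200:310]
b=cv2.resize(b,(455,600),interpolation=cv2.INTER_CUBIC)
c=cv2.imread('pics/scene5.png')[180:240,120:190]
c=cv2.resize(c,(350,300),interpolation=cv2.INTER_CUBIC)
import numpy as np
o=np.zeros((600,805,3),np.uint8);o[:,:455]=b;o[:300,455:]=c
cv2.imwrite('pics/w5z.png',o[:,:800])
E
```

```text
(no output)
```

View pics/w5z.png

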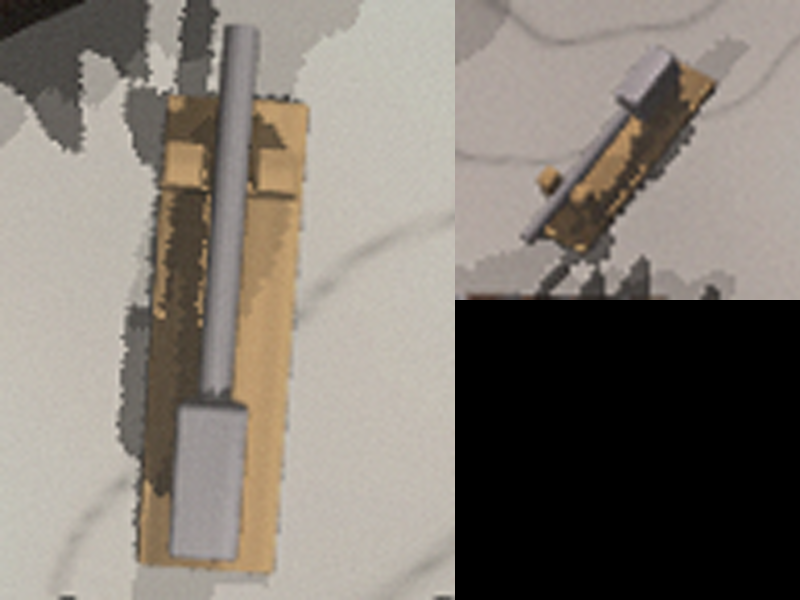

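```bash
python3 - <<'E'
from h import *
o=readout.get_obs();tp,rot=o['tool_pos'],o['eef_rot']
q=lambda x,y,z:wpix(200+x/4.138-.4,60+y/4.138-.4,z,tp,rot)
c=[q(177,407,50),q(246,407,50),q(238,559,50),q(170,554,50)]
for a in c: print(a.round(1))
hc=np.mean(c,0);print('centre',hc)
t=q(242,25,41);print('tip',t, np.hypot(*(t-hc)[:2]), np.degrees(np.arctan2(*(t-hc)[1::-1])))
print('sides',[np.degrees(np.arctan2(*(c[i]-c[j])[1::-1])) for i,j in ((0,3),(1,2))],np.linalg.norm(c[0]-c[1]),np.linalg.norm(c[0]-c[3]))
print('tool yaw',np.degrees(np.arctan2(*R.from_quat(rot).as_matrix()[1::-1,0])))
E
```

```text
[ 524.6 -294.    50. ]
[ 515.2 -310.7   50. ]
[ 478.3 -287.5   50. ]
[ 489.1 -271.3   50. ]
centre [ 501.7940208  -290.85918649   50.        ]
tip [ 610.87729022 -362.81150714   41.        ] 130.67630279525073 -33.40920856711561
sides [np.float64(-32.568517833598726), np.float64(-32.24987103701877)] 19.245104733434612 42.14934199130122
tool yaw -29.21003250004716
```

>>> step_arm([
  [17, 12, 0],
  [0, 0, -40],
  [0, 0, -40],
  [0, 0, -40],
  [0, 0, -30],
  [0, 0, 0],
], grip=[0.4, 0.4, 0.4, 0.4, 0.4, 0.4], turn=[-4, 0, 0, 0, 0, 0])

```text
time: 8.15
tool_pos: [513.2, -285.4, 47.6]
eef_rot: [0.959, -0.284, 0.011, 0.002]
ft_force: [-0.7, 1.5, -1.4]
gripper_width: 0.597
```

```bash
python3 - <<'E'
from h import *
o=readout.get_obs();tp,rot=o['tool_pos'],o['eef_rot'];print(tp,np.degrees(np.arctan2(*R.from_quat(rot).as_matrix()[1::-1,0])))
a=snap('wrist','wrist6.png')
d=np.array([np.cos(np.radians(-33)),np.sin(np.radians(-33))])
print(wproj([501.7+22*d[0],-291+22*d[1],50],tp,rot),wproj([501.7+132*d[0],-291+132*d[1],42],tp,rot))
E
```

```text
[ 513.16997479 -285.40886166   47.62693131] -33.03433757293276
[278.81169041 199.0515647 ] [278.57843916  36.25843668]
```

View pics/wrist6.png

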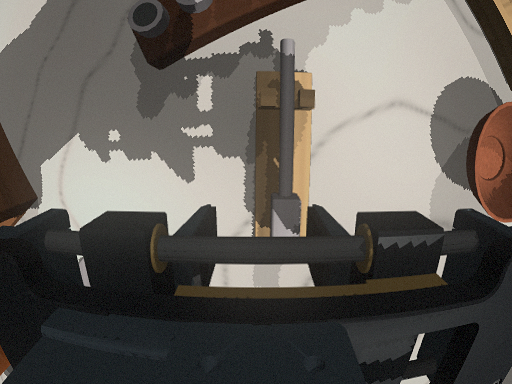

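```bash
python3 - <<'E'
from h import *
o=readout.get_obs();tp,rot=o['tool_pos'],o['eef_rot'];print(tp,o['qd'].round(3),o['time'])
a=snap('wrist','wrist7.png')
b=cv2.resize(a[30:210,230:340,::-1],(366,600),interpolation=cv2.INTER_CUBIC);cv2.imwrite('pics/w7z.png',b)
for t in ([288,41,41],[286,196,50]): print(wpix(*t,tp,rot))
E
```

```text
[ 514.06200891 -285.99459222   50.01069182] [-0.005 -0.067 -0.035 -0.001  0.044 -0.003] 8.2
[ 607.82486909 -367.83911825   41.        ]
[ 519.6277885 -308.5291986   50.       ]
```

View pics/w7z.png

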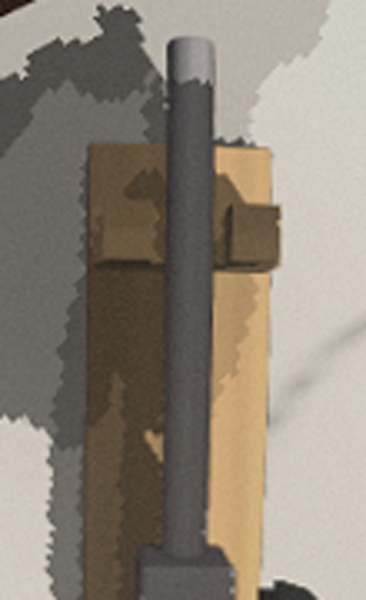

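>>> step_arm([
  [-9, -11, 0],
  [0, 0, -10],
  [0, 0, 0],
  [0, 0, 0],
], grip=[0.4, 0.4, 0.4, 0.4], turn=[-0.5, 0, 0, 0])

```text
time: 8.58
tool_pos: [509.9, -301.2, 49.3]
eef_rot: [0.957, -0.289, 0.018, 0.004]
ft_force: [0.6, -1.0, -0.4]
gripper_width: 0.601
```

```bash
python3 - <<'E'
from h import *
o=readout.get_obs();tp,rot=o['tool_pos'],o['eef_rot'];print(tp,o['qd'].round(3),o['time'],np.degrees(np.arctan2(*R.from_quat(rot).as_matrix()[1::-1,0])))
a=snap('wrist','wrist8.png')
b=cv2.resize(a[20:250,180:340,::-1],(417,600),interpolation=cv2.INTER_CUBIC);cv2.imwrite('pics/w8z.png',b)
E
```

```text
[ 509.90586464 -301.20535542   49.26327647] [-0.004 -0.009 -0.     0.002 -0.003  0.002] 8.5833 -33.54923497103429
```

View pics/w8z.png

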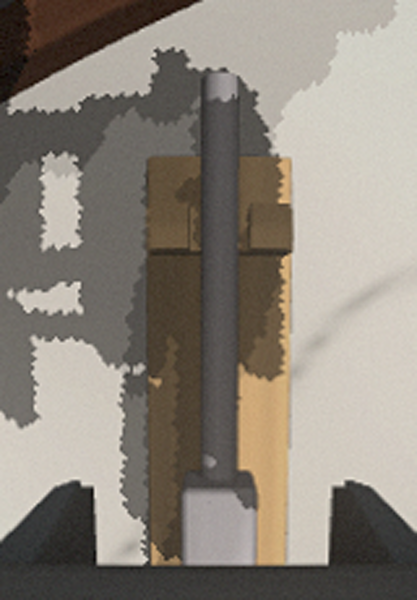

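```bash
python3 - <<'E'
from h import *
o=readout.get_obs();print(o['joints'].round(3),o['tool_pos'],o['joint_efforts'].round(1),o['ft_force'],o['torque'],R.from_quat(o['eef_rot']).as_matrix().round(3))
E
```

```text
[-0.574  0.409  2.023  0.003  0.672  1.581] [ 509.91729208 -301.12016959   49.21821555] [  0.  -66.5 -31.5   0.   -0.2  -0. ] [ 0.30238508 -0.04526348 -0.64106071] [ 0.11875836 -0.00250119  0.004205  ] [[ 0.833 -0.553  0.032]
 [-0.552 -0.833 -0.019]
 [ 0.037 -0.002 -0.999]]
```

>>> step_arm([
  [0, 0, -15],
  [0, 0, -15],
  [0, 0, 0],
], grip=[0.4, 0.4, 0.4], turn=[0, 0, 0])

```text
time: 8.88
tool_pos: [511.9, -302.4, 21.8]
eef_rot: [0.957, -0.289, 0.021, 0.005]
ft_force: [0.3, 0.2, 0.7]
gripper_width: 0.604
```

```bash
python3 - <<'E'
from h import *
o=readout.get_obs();print(o['joints'].round(3),o['tool_pos'],o['joint_efforts'].round(1),o['ft_force'],o['torque'],R.from_quat(o['eef_rot']).as_matrix().round(3))
E
```

```text
[-0.574  0.457  2.022  0.003  0.62   1.581] [ 511.88233516 -302.36952217   21.79400612] [ -0.1 -69.1 -32.2   0.   -0.9  -0. ] [0.25400828 0.22061817 0.66214175] [0.11687902 0.09037301 0.00639697] [[ 0.833 -0.553  0.037]
 [-0.552 -0.833 -0.022]
 [ 0.042 -0.002 -0.999]]
```

>>> step_arm([
  [-7, 3, -5],
  [0, 0, -12],
  [0, 0, -8],
  [0, 0, 0],
], grip=[0.4, 0.4, 0.4, 0.4], turn=[0, 0, 0, 0])

```text
time: 9.22
tool_pos: [505.2, -299.5, -2.8]
eef_rot: [0.957, -0.289, 0.022, 0.005]
ft_force: [-1.0, 0.5, 0.6]
gripper_width: 0.598
```

```bash
python3 - <<'E'
from h import *
o=readout.get_obs();tp,rot=o['tool_pos'],o['eef_rot'];print(tp,o['joints'].round(3),o['ft_force'],R.from_quat(rot).as_matrix()[:,0].round(3))
a=snap('wrist','wrist9.png')
b=cv2.resize(a[0:250,150:370,::-1],(528,600),interpolation=cv2.INTER_CUBIC);cv2.imwrite('pics/w9z.png',b)
E
```

```text
[ 505.15774707 -299.47769682   -2.83608342] [-0.576  0.492  2.037  0.003  0.568  1.578] [-0.99619409  0.53907489  0.5643486 ] [ 0.833 -0.552  0.045]
```

View pics/w9z.png

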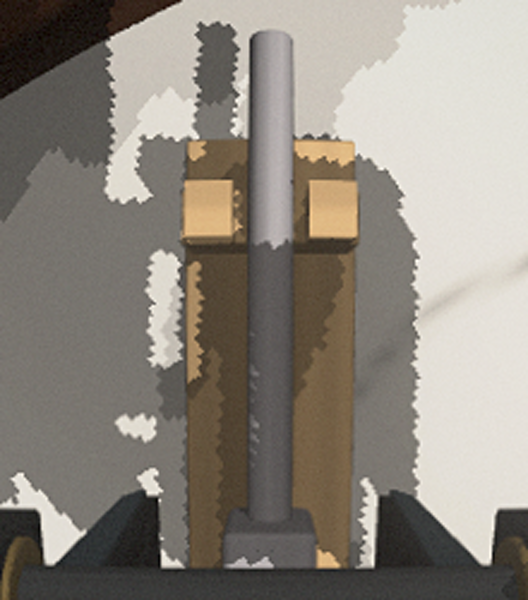

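>>> step_arm([
  [0, 0, 0],
  [0, 0, 0],
  [0, 0, 0],
  [0, 0, 0],
  [0, 0, 20],
  [0, 0, 30],
  [0, 0, 30],
], grip=[1, 1, 1, 1, 1, 1, 1], turn=[0, 0, 0, 0, 0, 0, 0])

```text
time: 9.85
tool_pos: [502.7, -297.8, 75.5]
eef_rot: [0.957, -0.289, 0.018, 0.004]
ft_force: [0.2, -0.3, 0.3]
gripper_width: 0.121
```

```bash
python3 - <<'E'
from h import *
o=readout.get_obs();tp,rot=o['tool_pos'],o['eef_rot'];print(tp,o['joints'].round(3),o['ft_force'],o['gripper_width'],R.from_quat(rot).as_matrix()[:,0].round(3))
a=snap('wrist','wrist10.png')
b=cv2.resize(a[0:250,150:370,::-1],(528,600),interpolation=cv2.INTER_CUBIC);cv2.imwrite('pics/w10z.png',b)
E
```

```text
[ 502.70487785 -297.81864925   75.5412253 ] [-0.576  0.355  2.036  0.003  0.713  1.579] [ 0.19672738 -0.33664867  0.31757949] 0.12054047225628108 [ 0.833 -0.552  0.037]
```

View pics/w10z.png

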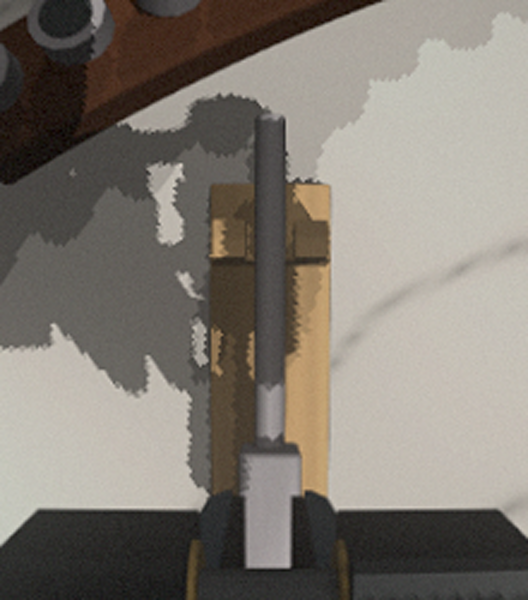

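>>> step_arm([
  [0, 0, 0],
  [0, 0, 0],
  [0, 0, 0],
  [1, -1, -20],
  [0, 0, -20],
  [0, 0, 0],
], grip=[0.4, 0.4, 0.4, 0.4, 0.4, 0.4], turn=[0, 0, 0, 0, 0, 0])

```text
time: 10.4
tool_pos: [507.9, -301.4, 41.9]
eef_rot: [0.957, -0.288, 0.024, 0.006]
ft_force: [-0.9, 0.5, -1.0]
gripper_width: 0.485
```

```bash
python3 - <<'E'
from h import *
o=readout.get_obs();tp,rot=o['tool_pos'],o['eef_rot'];print(tp,o['joints'].round(3),o['ft_force'],o['gripper_width'],R.from_quat(rot).as_matrix()[:,0].round(3))
a=snap('wrist','wrist11.png')
b=cv2.resize(a[0:250,150:370,::-1],(528,600),interpolation=cv2.INTER_CUBIC);cv2.imwrite('pics/w11z.png',b)
E
```

```text
[ 507.86336295 -301.43075901   41.85460738] [-0.576  0.416  2.034  0.003  0.643  1.578] [-0.8880366   0.53408679 -1.04658387] 0.48531992972697363 [ 0.832 -0.552  0.049]
```

View pics/w11z.png

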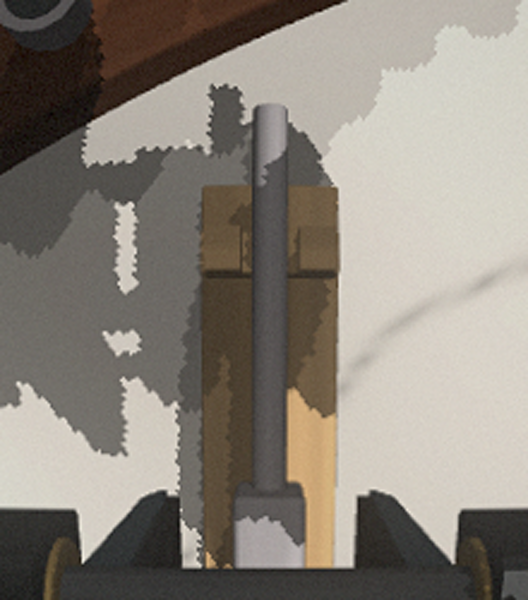

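>>> step_arm([
  [-2, 1, -20],
  [0, 0, -18],
  [0, 0, -6],
  [0, 0, 0],
  [0, 0, 0],
  [0, 0, 0],
  [0, 0, 0],
  [0, 0, 0],
  [0, 0, 0],
  [0, 0, 0],
], grip=[0.5, 0.5, 0.5, 1, 1, 1, 1, 1, 1, 1], turn=[0, 0, 0, 0, 0, 0, 0, 0, 0, 0])

```text
time: 11.28
tool_pos: [508.3, -301.9, 2.9]
eef_rot: [0.957, -0.288, 0.025, 0.006]
ft_force: [-0.3, 0.8, -2.1]
gripper_width: 0.216
```

>>> step_arm([
  [0, 0, 0],
  [0, 0, 20],
  [0, 0, 30],
  [0, 0, 35],
  [0, 0, 35],
  [0, 0, 0],
], grip=[1, 1, 1, 1, 1, 1], turn=[0, 0, 0, 0, 0, 0])

```text
time: 11.78
tool_pos: [505.7, -300.2, 125.6]
eef_rot: [0.957, -0.288, 0.022, 0.006]
ft_force: [1.3, -0.3, 0.1]
gripper_width: 0.216
```

```bash
python3 - <<'E'
from h import *
o=readout.get_obs();tp,rot=o['tool_pos'],o['eef_rot'];print(tp,o['joints'].round(3),o['ft_force'],o['gripper_width'],R.from_quat(rot).as_matrix()[:,0].round(3))
a=snap('wrist','wrist12.png')
b=cv2.resize(a[0:250,150:370,::-1],(528,600),interpolation=cv2.INTER_CUBIC);cv2.imwrite('pics/w12z.png',b)
E
```

```text
[ 505.66179886 -300.20728692  125.58577121] [-0.576  0.279  2.021  0.003  0.795  1.578] [ 1.31586995 -0.26614676  0.08311246] 0.21566763823453367 [ 0.833 -0.552  0.046]
```

View pics/w12z.png

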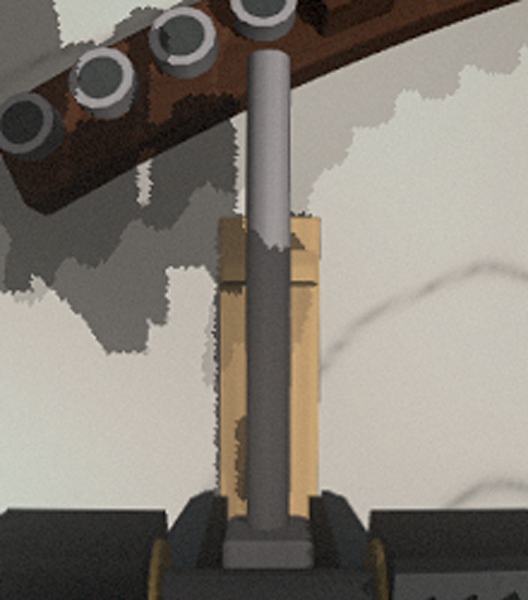

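>>> step_arm([
  [-10, 15, 0],
  [-4, 30, 0],
  [-4, 35, 0],
  [-4, 35, 0],
  [-4, 35, 0],
  [-4, 35, 0],
  [-4, 35, 0],
  [-4, 30, 0],
  [-2, 20, 0],
  [0, 0, 0],
], grip=[1, 1, 1, 1, 1, 1, 1, 1, 1, 1], turn=[3, 5, 5, 5, 5, 5, 4, 0, 0, 0])

```text
time: 12.67
tool_pos: [454.2, -19.0, 112.5]
eef_rot: [1.0, -0.001, 0.017, -0.002]
ft_force: [-0.1, -0.3, -2.0]
gripper_width: 0.217
```

```bash
cat > st.py <<'E'
from h import *
o=readout.get_obs();tp,rot=o['tool_pos'],o['eef_rot'];M=R.from_quat(rot).as_matrix()
print('tcp',tp.round(1),'F',o['ft_force'].round(1),'w',round(o['gripper_width'],3),'xax',M[:,0].round(3),'zax',M[:,2].round(3),'t',o['time'])
tip=tp+M@[124,0,-28];h=tp+M@[-7.5,0,-34.5]
print('tip world',tip.round(1),'frame',(tip-[654.4,49.1,0]).round(1),'handle',h.round(1))
E
python3 st.py
```

```text
tcp [454.2 -19.  112.5] F [-0.1 -0.3 -2. ] w 0.217 xax [ 0.999 -0.003  0.034] zax [ 0.034  0.004 -0.999] t 12.6667
tip world [577.2 -19.5 144.7] frame [-77.2 -68.6 144.7] handle [445.5 -19.2 146.7]
```

>>> step_arm([
  [0, 20, 0],
  [0, 0, -30],
  [0, 0, -30],
  [0, 0, -12],
  [0, 0, 0],
], grip=[1, 1, 1, 1, 1], turn=[0, 0, 0, 0, 0])

```text
time: 13.08
tool_pos: [452.4, 2.5, 34.9]
eef_rot: [1.0, 0.0, 0.016, -0.002]
ft_force: [-0.8, -0.1, -1.8]
gripper_width: 0.218
```

```bash
cat >> st.py <<'E'
import sys
if len(sys.argv)>1:
    n=sys.argv[1]
    a=snap('wrist',f'w{n}.png');s=snap('scene',f's{n}.png')
    print('tip px pred wrist',wproj(tip,tp,rot).round(0),'scene',proj('scene',tip).round(1), 'scene handle',proj('scene',h).round(1))
    b=cv2.resize(s[150:250,200:330,::-1],(390,300),interpolation=cv2.INTER_CUBIC)
    c=cv2.resize(a[0:290,100:420,::-1],(400,362),interpolation=cv2.INTER_CUBIC)
    o=np.zeros((362,790,3),np.uint8);o[:300,:390]=b;o[:,390:]=c;cv2.imwrite(f'pics/c{n}.png',o)
E
python3 st.py 13
```

```text
tcp [452.4   2.5  34.9] F [-0.8 -0.1 -1.8] w 0.218 xax [0.999 0.    0.032] zax [ 0.032  0.004 -0.999] t 13.0833
tip world [575.4   2.4  66.9] frame [-79.  -46.7  66.9] handle [443.7   2.3  69.1]
tip px pred wrist [262.  21.] scene [247.5 204.8] scene handle [244.6 170.9]
```

View pics/c13.png

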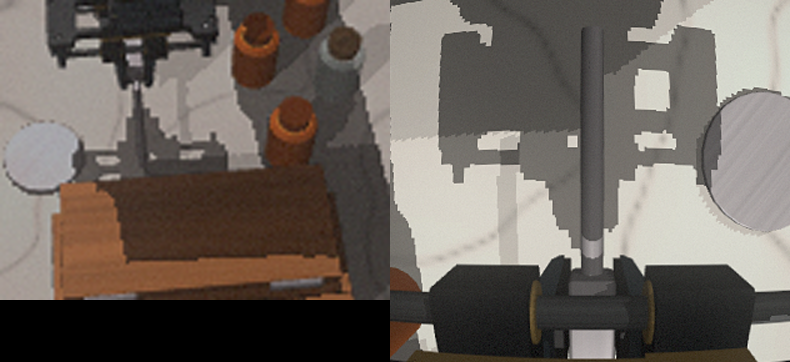

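>>> step_arm([
  [0, 0, 6],
  [15, 0, 0],
  [20, 0, 1],
  [12, 0, 0],
  [0, 0, 0],
], grip=[1, 1, 1, 1, 1], turn=[0, 0, 0, 0, 0])

```text
time: 13.6
tool_pos: [504.0, 1.0, 49.7]
eef_rot: [1.0, -0.001, 0.02, -0.002]
ft_force: [-0.1, -0.6, -1.2]
gripper_width: 0.216
```

```bash
python3 st.py
```

```text
tcp [504.    1.   49.7] F [-0.1 -0.6 -1.2] w 0.216 xax [ 0.999 -0.002  0.039] zax [ 0.039  0.003 -0.999] t 13.6
tip world [626.8   0.7  82.5] frame [-27.6 -48.4  82.5] handle [495.1   0.9  83.9]
```

>>> step_arm([
  [0, 2, -9],
  [0, 0, 0],
  [12, 0, -3],
  [6, 0, 0],
  [0, 0, 0],
], grip=[1, 1, 1, 1, 1], turn=[0, 0, 0, 0, 0])

```text
time: 14.02
tool_pos: [521.8, 3.0, 37.7]
eef_rot: [1.0, -0.001, 0.02, -0.002]
ft_force: [-0.7, -0.2, -1.9]
gripper_width: 0.219
```

```bash
python3 st.py
```

```text
tcp [521.8   3.   37.7] F [-0.7 -0.2 -1.9] w 0.219 xax [ 0.999 -0.002  0.04 ] zax [ 0.04   0.003 -0.999] t 14.0167
tip world [644.6   2.7  70.6] frame [ -9.8 -46.4  70.6] handle [512.9   2.9  71.9]
```

Good. Now touch the keeper gently.

>>> step_arm([
  [6, 0, 1],
  [4, 0, 0],
  [3, 0, 0],
  [0, 0, 0],
], grip=[1, 1, 1, 1], turn=[0, 0, 0, 0])

```text
time: 14.35
tool_pos: [534.9, 3.1, 38.3]
eef_rot: [1.0, -0.001, 0.019, -0.002]
ft_force: [-3.7, -1.0, 0.2]
gripper_width: 0.216
```

```bash
python3 st.py
```

```text
tcp [534.9   3.1  38.3] F [-3.7 -1.   0.2] w 0.216 xax [ 0.999 -0.002  0.037] zax [ 0.037  0.003 -0.999] t 14.35
tip world [657.7   2.8  70.8] frame [  3.3 -46.3  70.8] handle [526.1   3.   72.5]
```

>>> step_arm([
  [0, 3, 0.5],
  [0, 3, 0],
  [0, 3, 0],
  [0, 3, 0],
], grip=[1, 1, 1, 1], turn=[0, 0, 0, 0])

```text
time: 14.68
tool_pos: [533.3, 15.6, 38.3]
eef_rot: [1.0, -0.001, 0.017, -0.002]
ft_force: [-2.0, -1.4, -2.8]
gripper_width: 0.216
```

>>> step_arm([
  [0, 3, 0],
  [0, 3, 0],
  [0, 3, 0],
], grip=[1, 1, 1], turn=[0, 0, 0])

```text
time: 14.93
tool_pos: [533.5, 25.8, 38.4]
eef_rot: [1.0, -0.001, 0.018, -0.002]
ft_force: [-0.0, 0.4, -2.3]
gripper_width: 0.219
```

```bash
python3 st.py
```

```text
tcp [533.5  25.8  38.4] F [-0.   0.4 -2.3] w 0.219 xax [ 0.999 -0.003  0.035] zax [ 0.035  0.003 -0.999] t 14.9333
tip world [656.4  25.4  70.8] frame [  2.  -23.7  70.8] handle [524.7  25.7  72.6]
```

>>> step_arm([
  [4, 0, 0],
  [0, 0, 0],
], grip=[1, 1], turn=[0, 0])

```text
time: 15.1
tool_pos: [538.6, 26.8, 38.8]
eef_rot: [1.0, -0.001, 0.018, -0.002]
ft_force: [1.0, -0.3, -2.1]
gripper_width: 0.213
```

```bash
python3 st.py
```

```text
tcp [538.6  26.8  38.8] F [ 1.  -0.3 -2.1] w 0.213 xax [ 0.999 -0.001  0.037] zax [ 0.037  0.004 -0.999] t 15.1
tip world [661.4  26.5  71.4] frame [  7.  -22.6  71.4] handle [529.8  26.7  73. ]
```

>>> step_arm([
  [4, 0, 0],
  [4, 0, 0],
  [0, 0, 0],
], grip=[1, 1, 1], turn=[0, 0, 0])

```text
time: 15.35
tool_pos: [548.2, 26.8, 39.1]
eef_rot: [1.0, -0.001, 0.019, -0.002]
ft_force: [1.1, 1.0, -1.9]
gripper_width: 0.214
```

```bash
python3 st.py
```

```text
tcp [548.2  26.8  39.1] F [ 1.1  1.  -1.9] w 0.214 xax [ 0.999 -0.001  0.038] zax [ 0.038  0.004 -0.999] t 15.35
tip world [671.1  26.6  71.9] frame [ 16.7 -22.5  71.9] handle [539.4  26.7  73.3]
```

>>> step_arm([
  [5, 0, -0.5],
  [5, 0, -0.5],
  [3, 0, 0],
  [0, 0, 0],
], grip=[1, 1, 1, 1], turn=[0, 0, 0, 0])

```text
time: 15.68
tool_pos: [563.2, 26.5, 38.0]
eef_rot: [1.0, -0.001, 0.019, -0.002]
ft_force: [0.5, 0.1, -1.4]
gripper_width: 0.221
```

```bash
python3 st.py
```

```text
tcp [563.2  26.5  38. ] F [ 0.5  0.1 -1.4] w 0.221 xax [ 0.999 -0.002  0.039] zax [ 0.039  0.004 -0.999] t 15.6833
tip world [686.   26.2  70.8] frame [ 31.6 -22.9  70.8] handle [554.3  26.3  72.2]
```

>>> step_arm([
  [4, 0, 0],
  [3, 0, 0],
  [2, 0, 0],
  [0, 0, 0],
], grip=[1, 1, 1, 1], turn=[0, 0, 0, 0])

```text
time: 16.02
tool_pos: [572.7, 26.4, 37.7]
eef_rot: [1.0, -0.001, 0.019, -0.002]
ft_force: [-1.0, 0.8, -1.1]
gripper_width: 0.217
```

```bash
python3 st.py 14
```

```text
tcp [572.7  26.4  37.7] F [-1.   0.8 -1.1] w 0.217 xax [ 0.999 -0.002  0.037] zax [ 0.037  0.004 -0.999] t 16.0167
tip world [695.6  26.1  70.4] frame [ 41.2 -23.   70.4] handle [564.   26.3  71.9]
tip px pred wrist [262.  21.] scene [258.1 238. ] scene handle [254.5 200.4]
```

View pics/c14.png

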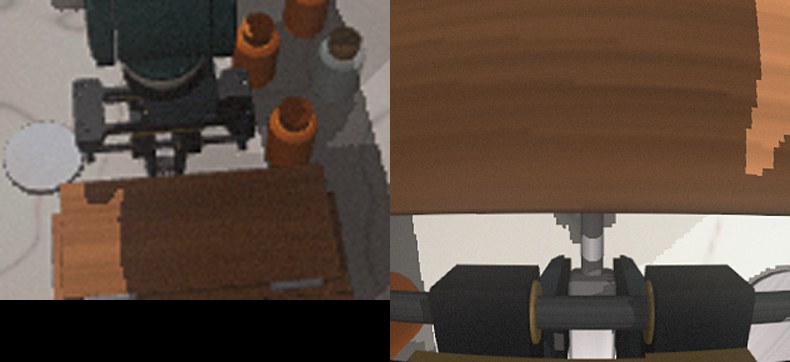

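>>> step_arm([
  [2.5, 0, 0],
  [0, 0, 0],
], grip=[1, 1], turn=[0, 0])

```text
time: 16.28
tool_pos: [574.4, 26.4, 37.6]
eef_rot: [1.0, -0.001, 0.018, -0.002]
ft_force: [-2.6, 0.3, 0.2]
gripper_width: 0.219
```

```bash
python3 st.py
```

```text
tcp [574.4  26.4  37.6] F [-2.6  0.3  0.2] w 0.219 xax [ 0.999 -0.002  0.036] zax [ 0.036  0.004 -0.999] t 16.2833
tip world [697.3  26.1  70.1] frame [ 42.9 -23.   70.1] handle [565.6  26.3  71.8]
```

>>> step_arm([
  [0, 0, 0],
  [0, 0, 0],
  [0, 0, 0],
  [0, 0, 0],
  [0, 0, 0],
], grip=[0.5, 0.5, 0.5, 0.5, 0.5], turn=[0, 0, 0, 0, 0])

```text
time: 16.7
tool_pos: [575.7, 26.4, 38.4]
eef_rot: [1.0, -0.001, 0.02, -0.002]
ft_force: [-0.9, 0.3, -0.0]
gripper_width: 0.494
```

```bash
python3 st.py 15
```

```text
tcp [575.7  26.4  38.4] F [-0.9  0.3 -0. ] w 0.494 xax [ 0.999 -0.002  0.039] zax [ 0.039  0.004 -0.999] t 16.7
tip world [698.5  26.1  71.2] frame [ 44.1 -23.   71.2] handle [566.8  26.3  72.6]
tip px pred wrist [262.  21.] scene [258.2 238.8] scene handle [254.6 201.1]
```

View pics/c15.png

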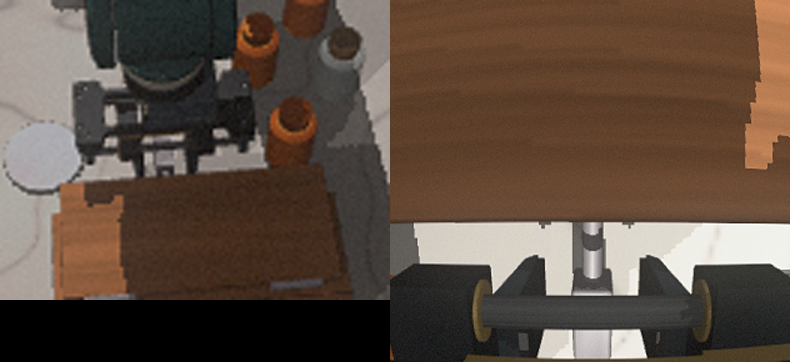

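>>> step_arm([
  [0, 0, 20],
  [0, 0, 30],
  [0, 0, 40],
  [0, 0, 40],
  [0, 0, 40],
  [-20, 30, 10],
  [-22, 35, 0],
  [-22, 35, 0],
  [-22, 35, 0],
  [-22, 35, 0],
], grip=[0.5, 0.5, 0.4, 0.3, 0.25, 0.25, 0.25, 0.25, 0.25, 0.25], turn=[0, 0, 0, 0, 0, 4, 4, 4, 4, 0])

```text
time: 17.63
tool_pos: [465.3, 196.2, 228.5]
eef_rot: [0.99, 0.14, 0.021, -0.004]
ft_force: [0.6, 0.4, -0.3]
gripper_width: 0.745
```

>>> step_arm([
  [-20, 20, 0],
  [0, 0, 0],
  [0, 0, 0],
], grip=[0.25, 0.25, 0.25], turn=[0, 0, 0])

```text
time: 17.88
tool_pos: [440.6, 221.8, 229.2]
eef_rot: [0.989, 0.144, 0.022, -0.005]
ft_force: [0.1, -0.3, 0.0]
gripper_width: 0.749
```

```bash
python3 st.py 16
python3 - <<'E'
from h import *
o=readout.get_obs();Rm,t,K=pose('wrist',o)
for d in cams.recognise('wrist','jar_center')[:4]:
    w=Rm@np.array(d['centre'])+t; print(d['confidence'],w.round(0),wproj(w,o['tool_pos'],o['eef_rot']).round(0))
E
```

```text
tcp [440.6 221.8 229.2] F [ 0.1 -0.3  0. ] w 0.749 xax [0.958 0.284 0.044] zax [ 0.041  0.016 -0.999] t 17.8833
tip world [558.2 256.6 262.6] frame [-96.2 207.5 262.6] handle [431.9 219.1 263.3]
tip px pred wrist [262.  21.] scene [334.9 159.3] scene handle [314.2 126.1]
0.98 [454. 240.  95.] [249. 171.]
0.72 [424. 164.  73.] [303. 210.]
0.61 [532. 178.  91.] [321. 121.]
0.59 [372. 221.  60.] [247. 233.]
```

View pics/w16.png

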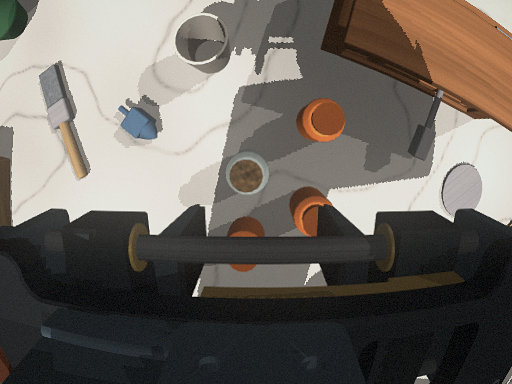

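View pics/s16.png

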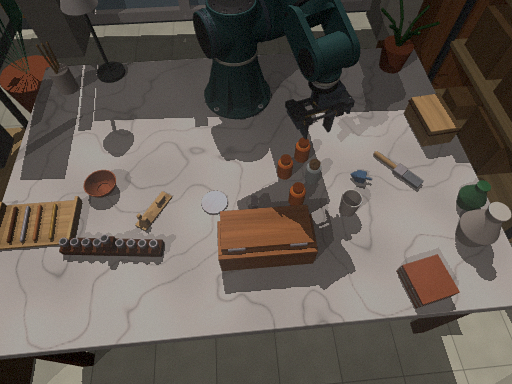

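```bash
python3 - <<'E'
from h import *
o=readout.get_obs();tp,rot=o['tool_pos'],o['eef_rot'];print(tp,o['qd'].round(3))
b=cv2.imread('pics/w16.png')[140:250,210:360];cv2.imwrite('pics/w16z.png',cv2.resize(b,(800,587),interpolation=cv2.INTER_CUBIC))
print(wpix(246,173,93,tp,rot),wpix(246.5,175,68,tp,rot))
print('O',wpix(322,120,80,tp,rot),wpix(315,213,85,tp,rot))
E
```

```text
[441.63349646 220.5117052  229.00542149] [-0.013  0.005 -0.002  0.001  0.001  0.002]
[451.45740676 242.28343845  93.        ] [445.83400554 241.47443372  68.        ]
O [534.66612108 175.58623656  80.        ] [427.74133622 150.85434767  85.        ]
```

View pics/w16z.png

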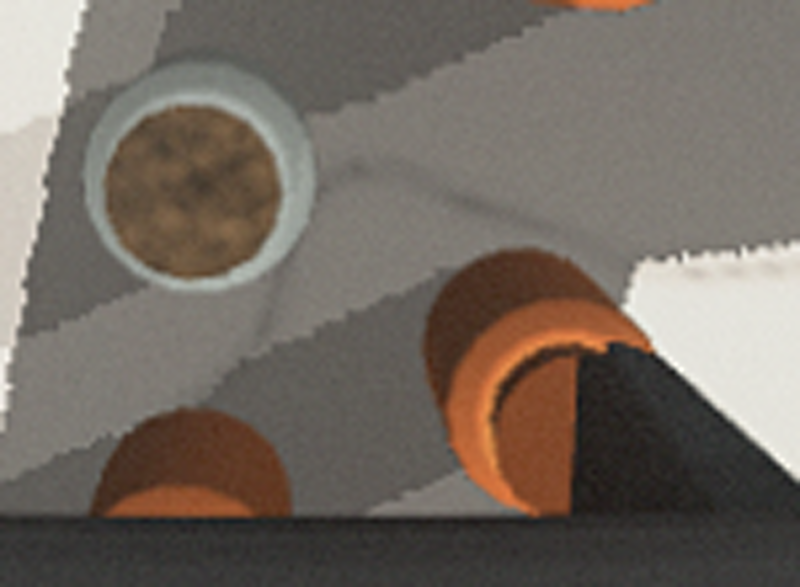

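>>> step_arm([
  [8, 19, 0],
  [0, 0, -30],
  [0, 0, -35],
  [0, 0, -25],
  [0, 0, 0],
  [0, 0, 0],
], grip=[0.25, 0.25, 0.25, 0.25, 0.25, 0.25], turn=[3, 0, 0, 0, 0, 0])

```text
time: 18.53
tool_pos: [456.3, 235.6, 137.6]
eef_rot: [0.986, 0.165, 0.023, -0.006]
ft_force: [0.5, 0.1, 2.0]
gripper_width: 0.75
```

```bash
python3 st.py 17; python3 - <<'E'
from h import *
o=readout.get_obs();tp,rot=o['tool_pos'],o['eef_rot'];print(tp,o['qd'].round(3))
b=cv2.imread('pics/w17.png')[140:260,160:360];cv2.imwrite('pics/w17z.png',cv2.resize(b,(800,480),interpolation=cv2.INTER_CUBIC))
M=R.from_quat(rot).as_matrix();print(tp-39*M[:,2])
E
```

```text
tcp [456.3 235.6 137.6] F [0.5 0.1 2. ] w 0.75 xax [0.945 0.325 0.048] zax [ 0.044  0.019 -0.999] t 18.5333
tip world [572.2 275.3 171.5] frame [-82.2 226.2 171.5] handle [447.7 232.5 171.7]
tip px pred wrist [262.  21.] scene [336.3 180.3] scene handle [315.2 148.7]
[456.46371532 235.98073389 138.61900863] [ 0.007 -0.022 -0.007 -0.001 -0.002  0.001]
[454.68621067 235.21871594 177.57102791]
```

View pics/w17z.png

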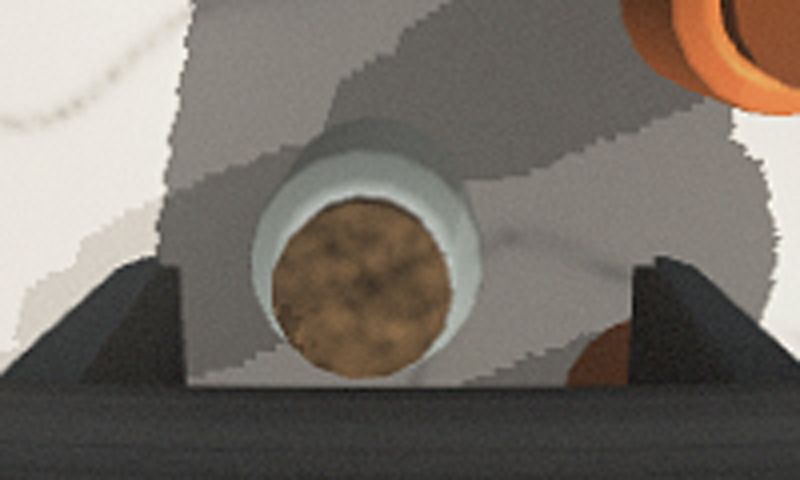

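```bash
python3 - <<'E'
from h import *
o=readout.get_obs();tp,rot=o['tool_pos'],o['eef_rot'];print(tp)
M=R.from_quat(rot).as_matrix()
j=wpix(250.3,211.3,93,tp,rot);print(j); g=tp-39*M[:,2]; print('delta',j-g)
E
```

```text
[456.46371532 235.98073389 138.61900863]
[448.79923577 243.64926247  93.        ]
delta [ -5.8869749    8.43054654 -84.57102791]
```

>>> step_arm([
  [-6, 8, 0],
  [0, 0, -15],
  [0, 0, 0],
  [0, 0, 0],
], grip=[0.25, 0.25, 0.25, 0.25], turn=[0, 0, 0, 0])

```text
time: 18.97
tool_pos: [453.1, 246.2, 129.4]
eef_rot: [0.986, 0.164, 0.028, -0.007]
ft_force: [-0.6, 1.1, 0.4]
gripper_width: 0.751
```

```bash
python3 st.py 18; python3 - <<'E'
from h import *
o=readout.get_obs();tp,rot=o['tool_pos'],o['eef_rot'];M=R.from_quat(rot).as_matrix();print(tp, tp-39*M[:,2])
b=cv2.imread('pics/w18.png')[140:260,160:360];cv2.imwrite('pics/w18z.png',cv2.resize(b,(800,480),interpolation=cv2.INTER_CUBIC))
E
```

```text
tcp [453.1 246.2 129.4] F [-0.6  1.1  0.4] w 0.751 xax [0.945 0.323 0.058] zax [ 0.053  0.023 -0.998] t 18.9667
tip world [568.8 285.6 164.5] frame [-85.6 236.5 164.5] handle [444.2 243.  163.4]
tip px pred wrist [262.  21.] scene [338.9 180.3] scene handle [317.8 149.2]
[452.99573214 245.9983869  129.1355664 ] [450.9383214  245.10107021 168.07092159]
```

View pics/w18z.png

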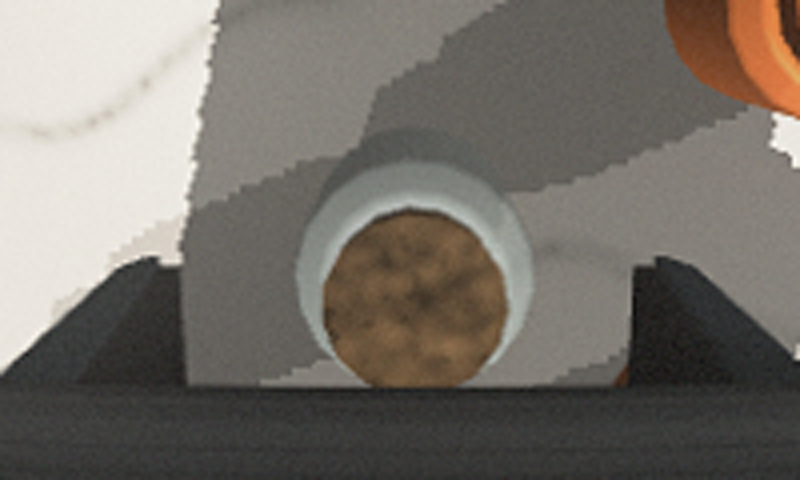

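>>> step_arm([
  [-3, -1, -25],
  [0, 0, -25],
  [0, 0, -20],
  [0, 0, 0],
  [0, 0, 0],
  [0, 0, 0],
], grip=[0.25, 0.25, 0.25, 0.25, 0.25, 0.25], turn=[0, 0, 0, 0, 0, 0])

```text
time: 19.57
tool_pos: [453.2, 247.2, 63.5]
eef_rot: [0.986, 0.164, 0.032, -0.008]
ft_force: [0.1, -0.2, 0.0]
gripper_width: 0.753
```

```bash
python3 st.py 19; python3 - <<'E'
from h import *
o=readout.get_obs();tp,rot=o['tool_pos'],o['eef_rot'];M=R.from_quat(rot).as_matrix();print(tp, tp-39*M[:,2],o['joints'].round(2))
b=cv2.imread('pics/w19.png')[140:260,160:360];cv2.imwrite('pics/w19z.png',cv2.resize(b,(800,480),interpolation=cv2.INTER_CUBIC))
E
```

```text
tcp [453.2 247.2  63.5] F [ 0.1 -0.2  0. ] w 0.753 xax [0.944 0.323 0.066] zax [ 0.061  0.027 -0.998] t 19.5667
tip world [568.6 286.5  99.6] frame [-85.8 237.4  99.6] handle [444.  243.8  97.4]
tip px pred wrist [262.  21.] scene [335.1 191. ] scene handle [315.2 161. ]
[453.68819118 247.42822391  63.99988589] [451.27448328 246.3542316  102.91030294] [ 0.46  0.27  2.19 -0.    0.61  1.7 ]
```

View pics/w19z.png

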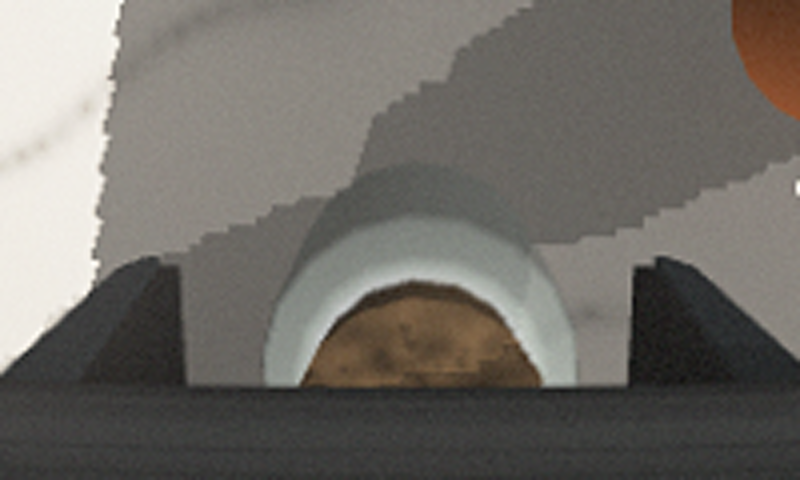

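>>> step_arm([
  [-3, -3, -15],
  [0, 0, -20],
  [0, 0, -12],
  [0, 0, 0],
  [0, 0, 0],
], grip=[0.25, 0.25, 0.25, 0.25, 0.25], turn=[0, 0, 0, 0, 0])

```text
time: 20.08
tool_pos: [454.5, 246.2, 21.2]
eef_rot: [0.986, 0.164, 0.037, -0.01]
ft_force: [-0.8, 0.8, -0.1]
gripper_width: 0.751
```

```bash
python3 st.py 20; python3 - <<'E'
from h import *
o=readout.get_obs();tp,rot=o['tool_pos'],o['eef_rot'];M=R.from_quat(rot).as_matrix();print(tp, tp-39*M[:,2],o['joints'].round(2))
b=cv2.imread('pics/w20.png')[140:260,160:360];cv2.imwrite('pics/w20z.png',cv2.resize(b,(800,480),interpolation=cv2.INTER_CUBIC))
E
```

```text
tcp [454.5 246.2  21.2] F [-0.8  0.8 -0.1] w 0.751 xax [0.944 0.322 0.076] zax [ 0.07   0.032 -0.997] t 20.0833
tip world [569.5 285.3  58.6] frame [-84.9 236.2  58.6] handle [445.  242.7  55. ]
tip px pred wrist [262.  21.] scene [332.5 197.6] scene handle [313.2 168.3]
[454.68349361 246.33748275  21.51164293] [451.92731451 245.09734674  60.39435811] [ 0.45  0.36  2.19 -0.    0.51  1.7 ]
```

View pics/w20z.png

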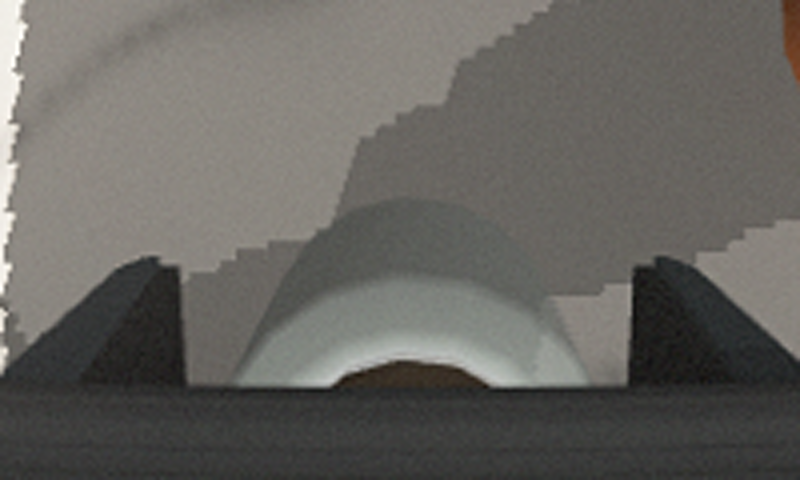

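>>> step_arm([
  [-2, 0, -4],
  [0, 0, 0],
  [0, 0, 0],
  [0, 0, 0],
  [0, 0, 0],
  [0, 0, 0],
  [0, 0, 0],
  [0, 0, 0],
  [0, 0, 0],
], grip=[0.35, 0.4, 0.45, 0.5, 0.6, 0.7, 0.8, 1, 1], turn=[0, 0, 0, 0, 0, 0, 0, 0, 0])

```text
time: 20.93
tool_pos: [453.3, 246.8, 19.4]
eef_rot: [0.986, 0.164, 0.039, -0.01]
ft_force: [-0.2, 0.2, -1.4]
gripper_width: 0.583
```

```bash
python3 st.py
```

```text
tcp [453.3 246.8  19.4] F [-0.2  0.2 -1.4] w 0.583 xax [0.943 0.322 0.08 ] zax [ 0.073  0.033 -0.997] t 20.9333
tip world [568.2 285.9  57.1] frame [-86.2 236.8  57.1] handle [443.7 243.3  53.2]
```

>>> step_arm([
  [0, 0, 10],
  [0, 0, 25],
  [0, 0, 35],
  [0, 0, 40],
  [0, 0, 40],
  [0, 0, 30],
  [0, 0, 0],
], grip=[1, 1, 1, 1, 1, 1, 1], turn=[0, 0, 0, 0, 0, 0, 0])

```text
time: 21.52
tool_pos: [449.3, 244.9, 209.2]
eef_rot: [0.986, 0.164, 0.036, -0.009]
ft_force: [1.1, -0.2, -0.3]
gripper_width: 0.584
```

```bash
python3 st.py 21
```

```text
tcp [449.3 244.9 209.2] F [ 1.1 -0.2 -0.3] w 0.584 xax [0.944 0.323 0.074] zax [ 0.068  0.03  -0.997] t 21.5167
tip world [564.5 284.  246.3] frame [-89.9 234.9 246.3] handle [439.9 241.4 243. ]
tip px pred wrist [262.  21.] scene [343.7 163.7] scene handle [320.9 132. ]
```

View pics/c21.png

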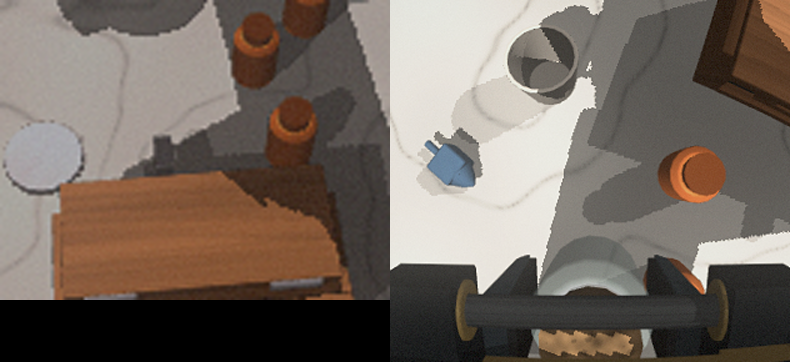

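>>> step_arm([
  [15, -10, 0],
  [25, -18, 0],
  [30, -22, 0],
  [30, -22, 0],
  [30, -22, 0],
  [30, -22, 0],
  [25, -18, 0],
  [20, -16, 0],
  [8, -8, 0],
  [0, 0, 0],
], grip=[1, 1, 1, 1, 1, 1, 1, 1, 1, 1], turn=[0, 0, 0, 0, 0, 0, 0, 0, 0, 0])

```text
time: 22.45
tool_pos: [658.1, 74.9, 184.8]
eef_rot: [0.986, 0.165, 0.021, -0.009]
ft_force: [-0.4, 0.5, -1.9]
gripper_width: 0.587
```

```bash
python3 st.py
```

```text
tcp [658.1  74.9 184.8] F [-0.4  0.5 -1.9] w 0.587 xax [0.944 0.326 0.043] zax [ 0.038  0.024 -0.999] t 22.45
tip world [774.2 114.6 218.1] frame [119.8  65.5 218.1] handle [649.7  71.6 218.9]
```

>>> step_arm([
  [12, -2, 0],
  [10, 0, -10],
  [0, 0, -15],
  [0, 0, -8],
  [0, 0, 0],
  [0, 0, 0],
], grip=[1, 1, 1, 1, 1, 1], turn=[0, 0, 0, 0, 0, 0])

```text
time: 22.95
tool_pos: [675.8, 75.7, 144.4]
eef_rot: [0.986, 0.166, 0.016, -0.009]
ft_force: [0.6, -0.9, -1.6]
gripper_width: 0.583
```

```bash
python3 st.py 22
```

```text
tcp [675.8  75.7 144.4] F [ 0.6 -0.9 -1.6] w 0.583 xax [0.944 0.328 0.035] zax [ 0.029  0.024 -0.999] t 22.95
tip world [792.1 115.7 176.7] frame [137.7  66.6 176.7] handle [667.7  72.4 178.6]
tip px pred wrist [262.  21.] scene [294.7 252.9] scene handle [273.4 212.6]
```

View pics/c22.png

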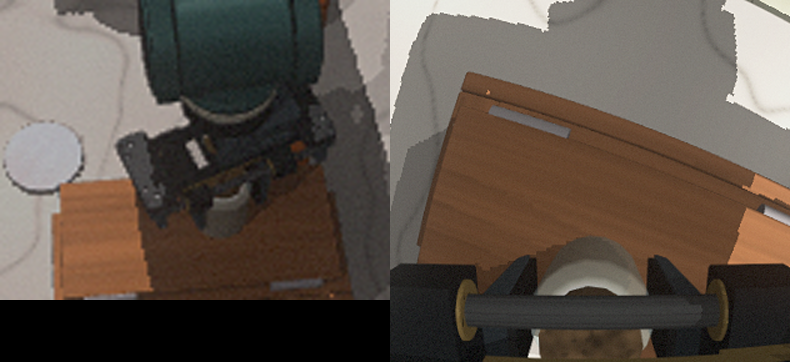

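>>> step_arm([
  [0, 0, -2],
  [0, 0, 0],
], grip=[1, 1], turn=[0, 0])

```text
time: 23.22
tool_pos: [676.2, 76.0, 144.1]
eef_rot: [0.986, 0.166, 0.017, -0.009]
ft_force: [-1.1, 0.0, -1.8]
gripper_width: 0.584
```

```bash
python3 st.py
```

```text
tcp [676.2  76.  144.1] F [-1.1  0.  -1.8] w 0.584 xax [0.944 0.328 0.037] zax [ 0.031  0.024 -0.999] t 23.2167
tip world [792.4 115.9 176.7] frame [138.   66.8 176.7] handle [668.1  72.7 178.3]
```

>>> step_arm([
  [0, 0, -3],
  [0, 0, 0],
  [0, 0, 0],
], grip=[1, 1, 1], turn=[0, 0, 0])

```text
time: 23.47
tool_pos: [676.8, 76.0, 142.1]
eef_rot: [0.986, 0.166, 0.018, -0.009]
ft_force: [-0.0, -1.0, -1.5]
gripper_width: 0.582
```

```bash
python3 st.py
```

```text
tcp [676.8  76.  142.1] F [-0.  -1.  -1.5] w 0.582 xax [0.944 0.328 0.039] zax [ 0.033  0.024 -0.999] t 23.4667
tip world [792.9 116.  174.9] frame [138.5  66.9 174.9] handle [668.6  72.7 176.3]
```

>>> step_arm([
  [0, 0, -2.5],
  [0, 0, 0],
  [0, 0, 0],
], grip=[1, 1, 1], turn=[0, 0, 0])

```text
time: 23.72
tool_pos: [677.8, 75.8, 142.0]
eef_rot: [0.986, 0.166, 0.019, -0.009]
ft_force: [-0.3, -0.1, -2.5]
gripper_width: 0.584
```

```bash
python3 st.py
```

```text
tcp [677.8  75.8 142. ] F [-0.3 -0.1 -2.5] w 0.584 xax [0.944 0.328 0.041] zax [ 0.035  0.024 -0.999] t 23.7167
tip world [793.8 115.8 175.1] frame [139.4  66.7 175.1] handle [669.5  72.5 176.2]
```

>>> step_arm([
  [0, 0, -4],
  [0, 0, 0],
], grip=[1, 1], turn=[0, 0])

```text
time: 23.88
tool_pos: [679.0, 75.7, 140.7]
eef_rot: [0.986, 0.166, 0.02, -0.009]
ft_force: [-0.5, 0.1, -2.6]
gripper_width: 0.582
```

```bash
python3 st.py
```

```text
tcp [679.   75.7 140.7] F [-0.5  0.1 -2.6] w 0.582 xax [0.944 0.328 0.043] zax [ 0.037  0.024 -0.999] t 23.8833
tip world [795.  115.7 174. ] frame [140.6  66.6 174. ] handle [670.6  72.4 174.9]
```

>>> step_arm([
  [0, 0, -4],
  [0, 0, 0],
], grip=[1, 1], turn=[0, 0])

```text
time: 24.05
tool_pos: [680.3, 76.0, 139.7]
eef_rot: [0.986, 0.166, 0.022, -0.009]
ft_force: [0.7, -1.3, -2.6]
gripper_width: 0.582
```

```bash
python3 st.py
```

```text
tcp [680.3  76.  139.7] F [ 0.7 -1.3 -2.6] w 0.582 xax [0.944 0.328 0.045] zax [ 0.039  0.025 -0.999] t 24.05
tip world [796.2 115.9 173.3] frame [141.8  66.8 173.3] handle [671.8  72.7 173.8]
```

>>> step_arm([
  [0, 0, -4],
  [0, 0, 0],
], grip=[1, 1], turn=[0, 0])

```text
time: 24.22
tool_pos: [681.6, 76.4, 138.6]
eef_rot: [0.986, 0.166, 0.023, -0.009]
ft_force: [-0.7, 0.4, -1.9]
gripper_width: 0.583
```

```bash
python3 st.py 23
```

```text
tcp [681.6  76.4 138.6] F [-0.7  0.4 -1.9] w 0.583 xax [0.944 0.328 0.048] zax [ 0.042  0.025 -0.999] t 24.2167
tip world [797.4 116.3 172.5] frame [143.   67.2 172.5] handle [673.1  73.  172.7]
tip px pred wrist [262.  21.] scene [295.1 255.3] scene handle [273.8 215.2]
```

View pics/c23.png

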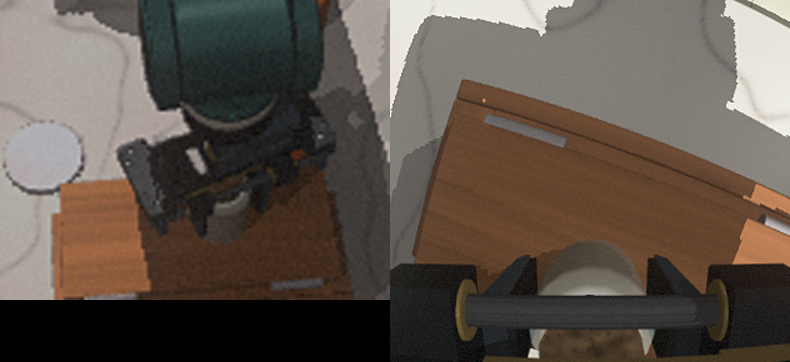

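>>> step_arm([
  [-1, 0, -4],
  [-1, 0, -4],
  [0, 0, 0],
], grip=[1, 1, 1], turn=[0, 0, 0])

```text
time: 24.57
tool_pos: [682.9, 76.7, 136.6]
eef_rot: [0.986, 0.167, 0.026, -0.009]
ft_force: [0.3, -0.1, -2.6]
gripper_width: 0.586
```

```bash
python3 st.py
```

```text
tcp [682.9  76.7 136.6] F [ 0.3 -0.1 -2.6] w 0.586 xax [0.943 0.328 0.054] zax [ 0.048  0.026 -0.998] t 24.5667
tip world [798.5 116.7 171.3] frame [144.1  67.6 171.3] handle [674.2  73.4 170.6]
```

>>> step_arm([
  [-2, 0, -5],
  [-1, 0, -5],
], grip=[1, 1], turn=[0, 0])

```text
time: 24.73
tool_pos: [684.6, 77.2, 132.9]
eef_rot: [0.985, 0.167, 0.031, -0.008]
ft_force: [-15.4, 2.0, 46.7]
gripper_width: 0.583
```

```bash
python3 st.py; python3 -c "
from h import *
o=readout.get_obs();print(o['torque'],o['joint_efforts'].round(1),o['joints'].round(3))"
```

```text
tcp [684.6  77.2 132.9] F [-15.4   2.   46.7] w 0.583 xax [0.942 0.328 0.064] zax [ 0.058  0.027 -0.998] t 24.7333
tip world [799.9 117.1 168.8] frame [145.5  68.  168.8] handle [675.5  73.8 166.9]
[0.32241516 2.63046598 0.17642929] [ -2.  -45.4 -28.2  -0.3  -3.9   0.1] [0.069 0.408 1.821 0.03  0.853 1.285]
```

>>> step_arm([
  [0, 0, 3],
  [0, 0, 0],
], grip=[1, 1], turn=[0, 0])

```text
time: 24.9
tool_pos: [685.4, 77.3, 136.8]
eef_rot: [0.985, 0.167, 0.032, -0.008]
ft_force: [-0.2, -0.3, -2.4]
gripper_width: 0.584
```

```bash
python3 st.py 24
```

```text
tcp [685.4  77.3 136.8] F [-0.2 -0.3 -2.4] w 0.584 xax [0.942 0.328 0.066] zax [ 0.06   0.027 -0.998] t 24.9
tip world [800.6 117.2 172.9] frame [146.2  68.1 172.9] handle [676.3  73.9 170.7]
tip px pred wrist [262.  21.] scene [295.6 256.4] scene handle [274.2 216.5]
```

View pics/c24.png

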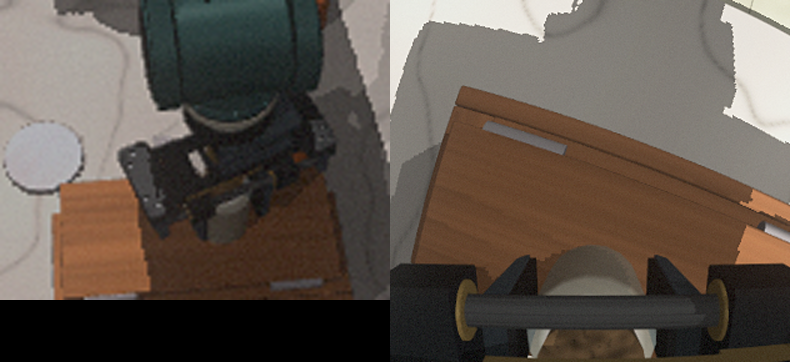

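>>> step_arm([
  [-1, 0, -3],
  [0, 0, 0],
], grip=[1, 1], turn=[0, 0])

```text
time: 25.17
tool_pos: [683.9, 77.3, 132.6]
eef_rot: [0.985, 0.167, 0.031, -0.008]
ft_force: [-4.2, -0.2, 10.5]
gripper_width: 0.585
```

Light contact (about 12 N). Release.

>>> step_arm([
  [0, 0, 0],
  [0, 0, 0],
  [0, 0, 0],
  [0, 0, 0],
], grip=[0.35, 0.3, 0.25, 0.25], turn=[0, 0, 0, 0])

```text
time: 25.5
tool_pos: [682.7, 77.1, 130.1]
eef_rot: [0.986, 0.167, 0.03, -0.008]
ft_force: [-0.0, -0.3, 0.2]
gripper_width: 0.75
```

```bash
python3 st.py 25
```

```text
tcp [682.7  77.1 130.1] F [-0.  -0.3  0.2] w 0.75 xax [0.943 0.328 0.062] zax [ 0.056  0.027 -0.998] t 25.5
tip world [798.  117.  165.8] frame [143.6  67.9 165.8] handle [673.7  73.7 164.1]
tip px pred wrist [262.  21.] scene [295.2 256.4] scene handle [273.9 216.7]
```

View pics/c25.png

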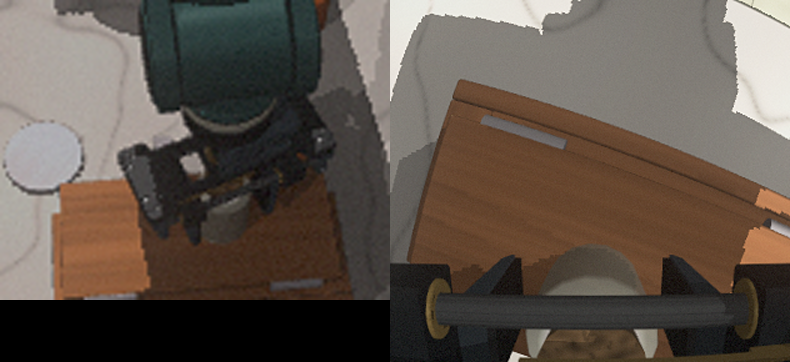

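>>> step_arm([
  [0, 0, 10],
  [0, 0, 20],
  [0, 0, 30],
  [0, 0, 40],
  [0, 0, 40],
  [0, 0, 40],
  [-30, 0, 10],
], grip=[0.2, 0.15, 0.1, 0.1, 0.1, 0.1, 0.1], turn=[0, 0, 0, 0, 0, 0, 0])

```text
time: 26.18
tool_pos: [650.4, 76.6, 326.7]
eef_rot: [0.986, 0.166, 0.026, -0.009]
ft_force: [0.2, 0.2, 1.7]
gripper_width: 0.902
```

>>> step_arm([
  [-15, -38, 0],
  [-15, -38, 0],
  [-15, -38, 0],
  [-15, -38, 0],
  [-15, -38, 0],
  [-15, -38, 0],
  [-10, -38, 0],
  [0, -20, 0],
  [0, 0, 0],
], grip=[0.1, 0.1, 0.1, 0.1, 0.1, 0.1, 0.1, 0.1, 0.1], turn=[0, 0, 0, 0, 0, 0, 0, 0, 0])

```text
time: 26.93
tool_pos: [542.4, -216.9, 342.3]
eef_rot: [0.985, 0.169, 0.034, -0.006]
ft_force: [0.3, 0.2, -0.1]
gripper_width: 0.899
```

```bash
python3 st.py 26; python3 - <<'E'
from fit import *
a=snap('scene','s26b.png')[:,:,::-1];t=snap('top','t26.png')[:,:,::-1]
f=lambda i,y,x,s:cv2.resize(i[y:y+100,x:x+130],(390*s//390,300),interpolation=cv2.INTER_CUBIC)
cv2.imwrite('pics/v26.png',np.hstack([f(a,170,205,390),f(t,100,195,390)]))
for c in ('scene','top'):
    for n in ('jar_center','bolt_handle'): rec(c,n)
p=[654.4,49.1,-.008]
for th in (0,.1): print(th,[((proj('scene',W(p,pan(125,y,7,th)))-[205,170])*3).round(0) for y in (-135,135)])
E
```

```text
tcp [ 542.4 -216.9  342.3] F [ 0.3  0.2 -0.1] w 0.899 xax [0.94  0.333 0.07 ] zax [ 0.066  0.024 -0.998] t 26.9333
tip world [ 657.1 -176.2  378.8] frame [   2.7 -225.3  378.8] handle [ 533.1 -220.2  376.1]
tip px pred wrist [262.  21.] scene [170.2 177.9] scene handle [154.7 138.5]
scene jar_center 0.82 [689.9  68.7 194.2] [273. 217.]
scene jar_center 0.69 [436.2 143.6  65.3] [285. 167.]
scene jar_center 0.6 [365.4 215.1  65.1] [302. 149.]
scene jar_center 0.58 [552.9 162.9  70.5] [296. 194.]
top jar_center 0.58 [529.9 170.4  78.3] [227. 193.]
top jar_center 0.54 [659.   74.3 194.2] [250. 154.]
top jar_center 0.53 [418.1 143.9  76.4] [233. 221.]
top jar_center 0.43 [345.6 216.6  73.9] [215. 240.]
0 [array([ 43., 123.]), array([307., 103.])]
0.1 [array([ 41., 118.]), array([308.,  98.])]
```

View pics/v26.png

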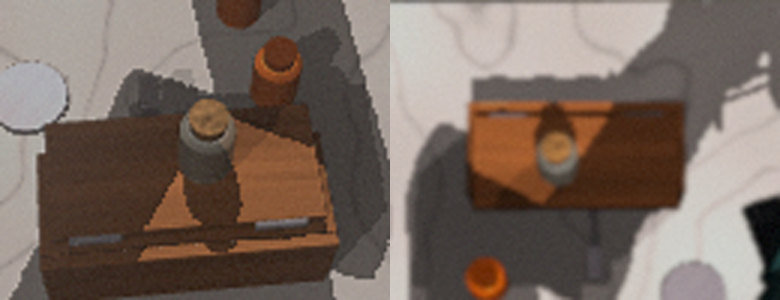

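View pics/s26b.png

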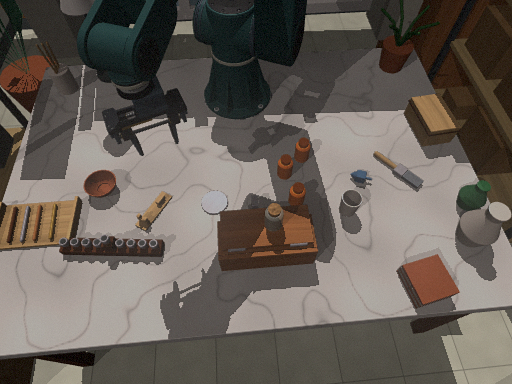

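```bash
python3 - <<'E'
from h import *
t=cv2.imread('pics/t26.png');cv2.imwrite('pics/t26z.png',cv2.resize(t[140:205,225:300],(692,600),interpolation=cv2.INTER_CUBIC))
print('cork',pix('scene',274.3,209,215),pix('top',195+(558-390)/3,100+148/3,215))
for v in (181.7,193.3): print(pix('top',264,v,75))
w=cv2.imread('pics/w26.png');cv2.imwrite('pics/w26.png',w)
E
```

```text
cork [675.39882107  72.55166406 215.        ] [672.50746177  69.2965555  215.        ]
[575.87157037  20.91196079  75.        ]
[528.82151981  21.32115961  75.        ]
```

View pics/t26z.png

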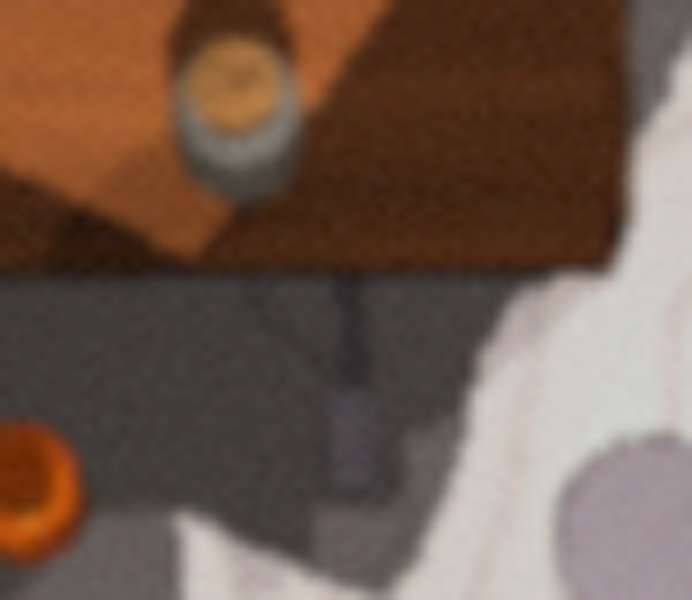

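View pics/w26.png

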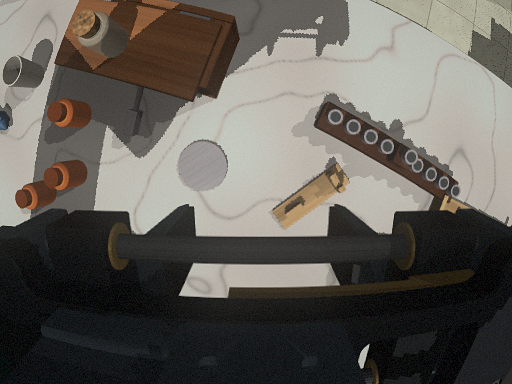

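>>> step_arm([
  [-10, 40, 0],
  [-10, 40, -5],
  [-5, 40, -10],
  [-5, 40, -15],
  [0, 40, -20],
  [0, 30, -20],
  [0, 13, -20],
  [0, 0, 0],
  [0, 0, 0],
  [0, 0, 0],
], grip=[1, 1, 1, 1, 1, 1, 1, 1, 1, 1], turn=[-7, -7, -5, 0, 0, 0, 0, 0, 0, 0])

```text
time: 28.17
tool_pos: [511.6, 35.5, 253.1]
eef_rot: [0.999, 0.007, 0.037, -0.0]
ft_force: [-1.0, 0.5, -0.2]
gripper_width: 0.199
```

```bash
python3 st.py 27
```

```text
tcp [511.6  35.5 253.1] F [-1.   0.5 -0.2] w 0.199 xax [0.997 0.014 0.073] zax [ 0.073  0.001 -0.997] t 28.1667
tip world [633.2  37.2 290.1] frame [-21.2 -11.9 290.1] handle [501.6  35.3 287. ]
tip px pred wrist [262.  21.] scene [260.2 182.5] scene handle [255.2 143.7]
```

View pics/w27.png

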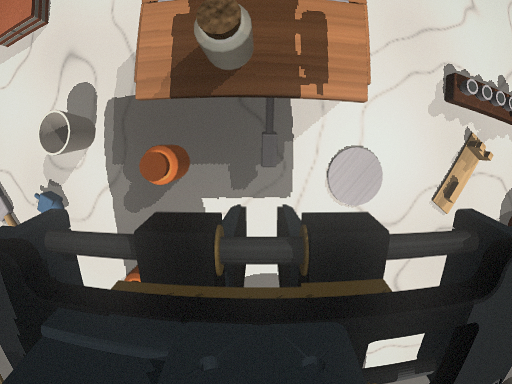

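```bash
python3 - <<'E'
from fit import *
o=readout.get_obs();tp,rot=o['tool_pos'],o['eef_rot']
b=cv2.imread('pics/w27.png')[90:180,230:310];cv2.imwrite('pics/w27z.png',cv2.convertScaleAbs(cv2.resize(b,(533,600),interpolation=cv2.INTER_CUBIC),alpha=1.8))
z=lambda q:((q-[230,90])*6.667).round(0)
p=[654.4,49.1,-.008]
print('panel edge',z(wproj(W(p,[-35,-25,122]),tp,rot)))
for a in (0,.1,.18):
  for tip in (28,33,38):
    ax=lambda s,n:np.array([tip*1.0-s*np.cos(a)-n*np.sin(a),-24,(66+5.0*0)+np.sin(a)*(tip+14-s)+n*np.cos(a)+ (5 if a==0 else 0)*0])
    print(a,tip,'front top',z(wproj(W(p,ax(110,13)),tp,rot)),'rear top',z(wproj(W(p,ax(154,13)),tp,rot)),ax(154,13).round(0))
E
```

```text
panel edge [285.  32.]
0 28 front top [265. 318.] rear top [260. 553.] [-126.  -24.   79.]
0 33 front top [266. 292.] rear top [260. 526.] [-121.  -24.   79.]
0 38 front top [267. 265.] rear top [261. 500.] [-116.  -24.   79.]
0.1 28 front top [264. 323.] rear top [258. 550.] [-127.  -24.   68.]
0.1 33 front top [265. 297.] rear top [259. 525.] [-122.  -24.   68.]
0.1 38 front top [266. 271.] rear top [260. 499.] [-117.  -24.   69.]
0.18 28 front top [264. 323.] rear top [257. 542.] [-126.  -24.   59.]
0.18 33 front top [264. 297.] rear top [258. 518.] [-121.  -24.   60.]
0.18 38 front top [265. 271.] rear top [259. 493.] [-116.  -24.   61.]
```

View pics/w27z.png

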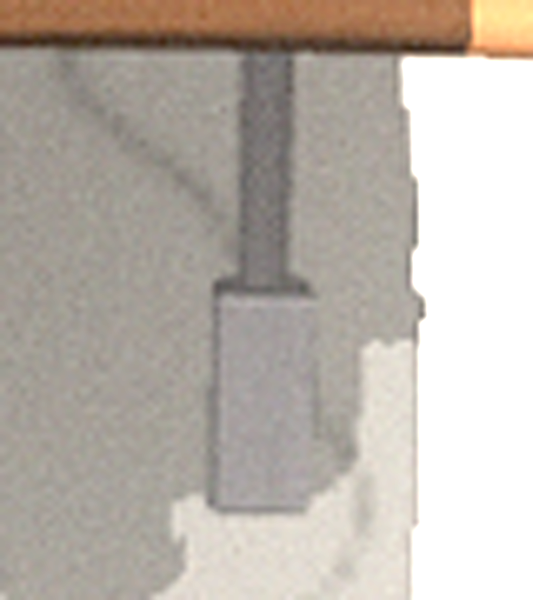

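```bash
python3 - <<'E'
from h import *
o=readout.get_obs();print(o['ft_force'],o['time'],o['qd'].round(3))
print(arm.close_job())
E
```

```text
[0.23151343 0.88338707 0.79939068] 28.2667 [-0.01  -0.002 -0.001  0.    -0.004  0.003]
the job is handed in; nothing more can be done
None
```

I folded the shelf level and bolted it. The clear cork-topped jar stands on it, released, and I handed the job in at about 28 s. No verdict was reported.

**What the last checks showed**
- **Panel:** its front corners in the scene picture matched the level position.
- **Bolt:** sweeping along the keeper, I found the slot at about frame y = -23 mm. I pushed the bolt in until it met resistance and released it. A later wrist picture put its tip about 35–37 mm behind the keeper's face (28 needed). It hangs with the handle slightly down.
- **Jar:** it looks upright, with its cork at about frame x 20, y 22 mm.
- **Bystanders and arm:** no bystander or orange jar looked shifted in the pictures. The arm was clear, with wrist forces under 1 N.

**What disagreed or went wrong**
- **Fingertip position:** the tips turned out to be about 20 mm behind the reported TCP, not 17 mm ahead of it. The panel's stop and the wrist picture agree on this, so I worked with a grasp point about 39 mm behind the TCP.
- **Contact forces:** because of that offset I pressed the panel's stop at about 65 N before backing off. The jar touched down at about 47 N, measured at the wrist.
- **Bolt depth from the top camera:** a coarser top-camera picture read only about 28–32 mm. I trusted the closer wrist picture.
- **First bolt grasp:** I lifted before the fingers had closed. The bolt stayed in its rest and the second grasp held.

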